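Pack the pen pots into the storage box and close it with the lid that fits

ROBOT

A 7-joint arm with a two-finger parallel gripper is mounted at the origin on the work surface. World frame = base frame: x ahead of the robot, y to its left, z up, the work surface at z = 0. Lengths are in mm, angles in rad, forces in N, time in s.
With the tool pointing down it reaches from about 350 to 900 mm from the base axis. Payload 19.9 kg.
Tool frame: the origin (TCP) lies between the finger pads; the fingertips stand 25 mm ahead of it and the grasp point (between the pads) lies 6 mm ahead of it (ctrl.nose_length is the distance from the TCP to the fingertips, in mm); y points along the fingers, z is the direction in which the jaws open and shut, and the axes are right-handed (so a half turn about y gives the same grasp; the last joint's range is limited). The gripper opens to 94 mm and grips with 3 to 60 N. Pads are 16 mm wide; open, the fingers measure 119 mm over their backs; the gripper's body (75 mm by 177 mm) begins 78 mm behind the grasp point.
Start: joints at [1.308, 0.417, -0.01, 1.614, 0.005, 1.111, -0.053], TCP at [136.878, -609.808, 230.425] pointing down, gripper open.
Joint ranges: [-2.81, 2.81], [-0.39, 2.02], [-1.27, 1.25], [0.06, 2.57], [-1.19, 4.33], [0.19, 2], [-2.82, 2.82]. Speed limits (rad/s): [1.89, 1.89, 2.39, 2.39, 3.01, 3.01, 3.01].

INTERFACE

Orientations are given as a rotation vector (axis times angle).
In Python, from cell import ctrl, imaging gives the robot as it stands.
- The arm moves only by the tool apply_moves, never from a script. Its argument "motion" is a list of rows, each an object with "offset": the shift along the tool's x, y, z in m, a list of three; "angular": the turn, a rotation vector about the tool's x, y, z in degrees, a list of three; "gripper": the closure, from -1 (fully open) to 1 (shut), so that 0 is half open. A call has 1 to 20 rows; each row shifts and turns the commanded pose from where the row before left it, along the tool's axes as they then stand; what a row does not reach is not made up. A row lasts 1/8 s, in which the tool goes at most 62.5 mm and 10.7 degrees, less where a joint would pass 70% of its speed; a pose out of reach is approached as far as the arm can. A call is refused whole if a number of a shift passes 0.0625 or a number of a turn 10.7, either way. A call with a gripper value outside its range is refused whole. The fingers move at their own pace and stop on an object; "grip_force" is the grip in N (left out, the last holds). Time passes only in rows, so rows that do not move let the fingers close. It gives the time, the measured TCP pose, the force and the opening at its end, in the units of the state.
- ctrl.get_state(): the state, without advancing time (a new reading comes with each control period).
- imaging.get_image(name): name is "scene" or "side" or "wrist"; returns a dict with "image" (420x560x3 uint8, red, green, blue), "fov_y" (degrees; the focal length in pixels is half the picture's height over the tangent of half this angle, whatever the lens; pixels are square), "cx", "cy" (the principal point, pixels), "xyz" and "attitude" of the camera in the world. Camera axes: x right, y down, z forward; pixel columns grow to the right and rows downward; lengths in mm; the calibration is good to about 2 mm. A picture is of the moment at which its call begins. There is no depth.
- ctrl.close_job(): hands the job in, once; it reports no verdict.
The state is a dict: "t": time; "joints": joint angles; "qvel": joint speeds; "effort": joint torques, N m; "ee_pos": TCP position; "tool_rot": TCP orientation; "force": force on the tool from outside, world axes, zero at the start; "moment": the same for the moment, N m; "opening": finger opening in mm.
Only numpy, scipy, OpenCV 4.12 (cv2) and the standard library are available. Lean on these libraries where they do the work, as an engineer would, in place of code of your own. Each camera call takes 0.05 s, during which the arm holds its last target. There are 200 camera calls.

TASK

Pack the empty pen pots away: nest all of them, upright, one inside the other, into a single stack standing in the storage box, then find by trying which of the three look-alike lids fits the box and press it down until it has snapped fully home all round. Leave the two lids that do not fit lying flat on the desk, right way up, and do not disturb the other things on the desk.

Things in the scene. Friction and masses are not known exactly. Their poses are not given: they have to be found in the camera images.
- box_a: Cream open storage box, 2.5 kg, standing on the desk (it need not be moved). Exactly one of box_a, box_b, box_c is present (others None). About 143 x 102 mm outside, 120 mm high; the three differ by up to 7 mm in length and width. Walls 4 mm, inner floor 4 mm above the desk. Origin: centre of its underside; z up, x along its longer side.
- box_b: As box_a. Every box has a sprung rounded catch at the middle of each long side, 15 mm below the rim, 30 mm long, standing out about 3 mm outside and 5 mm inside the wall.
- box_c: As box_a, of slightly different length and width.
- lid_1: Loose cream cap lid, 163 (x) x 123 (y) mm hood 46 mm high; the three look the same from outside. Bar handle in the middle of the top, 70 mm along x, 14 mm thick in y, 46 to 71 mm above the lower edge. 150 g. Origin: centre of the lower edge plane; z up. Starts flat on the desk, handle up. It caps the box rim, long side along the box's long side, either way round.
- lid_2: As lid_1 outside; the insides differ by a few mm. Which lid fits the present box can only be found by trying. The wrong two jam on the rim: pressed lightly, their lower edge stays less than 5 mm below the rim (over 114 mm above the desk).
- lid_3: As lid_1. The right lid has about 1 mm play a side and a rounded lead-in: it slips about 13 mm down over the rim (lower edge near 107 mm above the desk) till it meets the catches, then needs about 8 to 16 N straight down to snap over them. Home, its lower edge is 26 mm below the rim, 94 mm above the desk.
- pot_0: Round putty-grey plastic pen pot, open at the top, 66 mm high, 130 g, heavy base. Two to four of the four alike pots are present (others None). Origin: centre of its underside; z up. Foot 35 mm diameter, 56 mm at 48 mm height, then a straight rim band of 64 mm diameter from 50 to 66 mm height, to be gripped across. Wall 2 mm.
- pot_1: As pot_0. A pot nested in another stands on its inner floor, so 20 mm higher, with about 2 mm play all round. Fingertips reaching less than 18 mm below the upper pot's rim clear the lower pot's rim.
- pot_2: As pot_0.
- pot_3: As pot_0.
- mug: Bystander, to be left alone: white mug, 80 mm wide, 90 mm high. Origin: centre of its underside.
- mouse: Bystander, to be left alone: computer mouse, 105 x 62 x 30 mm. Origin: centre of its underside.
- stapler: Bystander, to be left alone: stapler, 135 x 36 x 55 mm. Origin: centre of its underside.
- notebook: Bystander, to be left alone: blue notebook, 148 x 105 x 18 mm. Origin: centre of its underside.
- tape_roll: Bystander, to be left alone: roll of tape lying flat, 76 mm wide, 24 mm high. Origin: centre of its underside.
- calculator: Bystander, to be left alone: calculator, 150 x 80 x 17 mm. Origin: centre of its underside.
Mind the look-alikes: they are no part of the job. What is shaped like the lid_1 but blue or yellow is not meant.

How it is judged (in metres and radians):
On the way, in this order (a step that is already met when the one before it is completed fails the run):
1. all the pots stand nested in one upright stack in the box (angle between each of pot_0, pot_1, pot_2, pot_3's own z axis and vertical below 0.1 rad and horizontal distance between each of pot_0, pot_1, pot_2, pot_3 and box_a below 0.04 m and z of each of pot_0, pot_1, pot_2, pot_3 in the frame of box_a below 0.069 m and horizontal distance between each of pot_0, pot_1, pot_2, pot_3 and box_b below 0.04 m and z of each of pot_0, pot_1, pot_2, pot_3 in the frame of box_b below 0.069 m and horizontal distance between each of pot_0, pot_1, pot_2, pot_3 and box_c below 0.04 m and z of each of pot_0, pot_1, pot_2, pot_3 in the frame of box_c below 0.069 m and horizontal distance between each of pot_1, pot_2, pot_3 and pot_0 below 0.008 m and horizontal distance between each of pot_2, pot_3 and pot_1 below 0.008 m and horizontal distance between pot_3 and pot_2 below 0.008 m and linear speed of each of pot_0, pot_1, pot_2, pot_3 below 0.03 m/s), for 0.3 s.
2. the fitting lid is snapped home on the box (((z of lid_1 in the frame of box_a between 0.09 and 0.097 m and horizontal distance between lid_1 and box_a below 0.006 m and angle between lid_1's own z axis and vertical below 0.04 rad) or (z of lid_2 in the frame of box_a between 0.09 and 0.097 m and horizontal distance between lid_2 and box_a below 0.006 m and angle between lid_2's own z axis and vertical below 0.04 rad) or (z of lid_3 in the frame of box_a between 0.09 and 0.097 m and horizontal distance between lid_3 and box_a below 0.006 m and angle between lid_3's own z axis and vertical below 0.04 rad)) and ((z of lid_1 in the frame of box_b between 0.09 and 0.097 m and horizontal distance between lid_1 and box_b below 0.006 m and angle between lid_1's own z axis and vertical below 0.04 rad) or (z of lid_2 in the frame of box_b between 0.09 and 0.097 m and horizontal distance between lid_2 and box_b below 0.006 m and angle between lid_2's own z axis and vertical below 0.04 rad) or (z of lid_3 in the frame of box_b between 0.09 and 0.097 m and horizontal distance between lid_3 and box_b below 0.006 m and angle between lid_3's own z axis and vertical below 0.04 rad)) and ((z of lid_1 in the frame of box_c between 0.09 and 0.097 m and horizontal distance between lid_1 and box_c below 0.006 m and angle between lid_1's own z axis and vertical below 0.04 rad) or (z of lid_2 in the frame of box_c between 0.09 and 0.097 m and horizontal distance between lid_2 and box_c below 0.006 m and angle between lid_2's own z axis and vertical below 0.04 rad) or (z of lid_3 in the frame of box_c between 0.09 and 0.097 m and horizontal distance between lid_3 and box_c below 0.006 m and angle between lid_3's own z axis and vertical below 0.04 rad))), for 0.2 s.
At the end, for the whole second after the job is handed in: Every pot present stands in the box (within 40 mm of its centre), upright within 0.1 rad, nested with the others (axes within 8 mm); the fitting lid is home on the box within 3 mm in height, 6 mm sideways and 0.04 rad; the other lids lie flat on the desk, right way up; all at rest (all of step 1 and all of step 2 and (height (world z) of lid_1 below 0.012 m or height (world z) of lid_1 above 0.09 m) and angle between each of lid_1, lid_2, lid_3's own z axis and vertical below 0.1 rad and linear speed of each of lid_1, lid_2, lid_3 below 0.02 m/s and (height (world z) of lid_2 below 0.012 m or height (world z) of lid_2 above 0.09 m) and (height (world z) of lid_3 below 0.012 m or height (world z) of lid_3 above 0.09 m) and height (world z) of any of lid_1, lid_2 below 0.012 m and height (world z) of any of lid_1, lid_3 below 0.012 m and height (world z) of any of lid_2, lid_3 below 0.012 m); the robot touches nothing.
It fails at once if a bystander is moved more than 40 mm or tipped (distance of any of mug, mouse, stapler, notebook, tape_roll, calculator from where it was at the start of the episode above 0.04 m or angle between any of mug, mouse, stapler, notebook, tape_roll, calculator's own z axis and vertical above 0.4 rad).
Of box_a, box_b, box_c only 1 to 1 are there at a start; the rules pass over those that are not, and their reading is None.
Of pot_0, pot_1, pot_2, pot_3 only 2 to 4 are there at a start; the rules pass over those that are not, and their reading is None.
At some moment in a run one of pot_0, pot_1, pot_2, pot_3, lid_1, lid_2, lid_3 may be knocked a few centimetres aside while the robot is not near it.
It also fails if it takes over 210 s, if anything falls off the work surface, if the arm or the gripper's body presses on something with over 40 N, if the wrist force passes 120 N, or if a joint passes its speed limit or range.

## Working session

There is one attempt and no reset: what is moved stays moved. The work goes in short steps, Python scripts to look and compute and a tool call to move; the robot and the scene stay as the last step left them, time stands still between calls to the robot, and variables do not carry over. Pictures are saved under pics/ and viewed, about 12 in all and at most 16, crops included, and the job is handed in when it is done.

Besides the shell and the picture viewer there is one more tool, called after "Call:" as name(argument=value, ...) on one line, values as JSON. apply_moves: Moves the arm, as the interface text tells. Its arguments: {"type":"object","properties":{"motion":{"type":"array","items":{"type":"object","properties":{"offset":{"type":"array","items":{"type":"number"}},"angular":{"type":"array","items":{"type":"number"}},"gripper":{"type":"number"}}}},"grip_force":{"type":"number"}},"required":["motion"]}

```bash
ls; mkdir -p pics
cat > h.py <<'E'
from cell import ctrl, imaging
import numpy as np, cv2, pickle
from scipy.spatial.transform import Rotation as R
def shot(n,f):
    d=imaging.get_image(n); cv2.imwrite(f'pics/{f}.png',cv2.cvtColor(d['image'],cv2.COLOR_RGB2BGR)); pickle.dump(d,open(f'pics/{f}.pkl','wb')); return d
def load(f): return pickle.load(open(f'pics/{f}.pkl','rb'))
def foc(d): return d['image'].shape[0]/2/np.tan(np.radians(d['fov_y'])/2)
def Rm(d):
    a=np.array(d['attitude'],float); return R.from_rotvec(a).as_matrix() if a.size==3 else a
def pix(d,u,v,z):
    r=Rm(d)@np.array([(u-d['cx'])/foc(d),(v-d['cy'])/foc(d),1]); p=np.array(d['xyz']); return p+r*(z-p[2])/r[2]
def proj(d,P):
    c=Rm(d).T@(np.array(P,float)-np.array(d['xyz'])); return np.array([d['cx']+foc(d)*c[0]/c[2],d['cy']+foc(d)*c[1]/c[2]])
E
python3 - <<'E'
from h import *
s=ctrl.get_state()
for k in s: print(k,np.round(s[k],3))
ims=[]
for n in ['scene','side','wrist']:
    d=shot(n,n+'0'); print(n,d['fov_y'],d['cx'],d['cy'],d['xyz'],d['attitude'])
E
```

```text
pics
t 0.0
joints [ 1.308  0.418 -0.01   1.614  0.005  1.111 -0.053]
qvel [-0.    -0.001 -0.     0.001  0.    -0.001  0.001]
effort [ 0.0000e+00 -8.5125e+01  6.3900e-01 -4.2597e+01 -4.9000e-02  1.9000e-02
  0.0000e+00]
ee_pos [ 136.804 -609.492  229.833]
tool_rot [-0.234  2.106 -2.104]
force [ 0.631 -0.191 -0.198]
moment [0.    0.017 0.021]
opening 93.947
scene 42.19912896153664 277.7315237375512 199.51522916061575 [1183.32670038  621.74091758 1182.38024665] [-1.07167027 -2.52512318  0.89569275]
side 50.47630044543065 281.30090232134626 210.1829782298735 [ 24.06609276 780.49904264 943.98527904] [-0.69707426  2.62143299 -1.11909969]
wrist 71.2990001507174 283.7893652624578 209.19228322855238 [ 215.50926007 -591.65944184  384.63642332] [ 2.27548168 -1.81871395 -0.25605143]
```

View images.

Run:
```python
import cv2
for n in ['scene0','side0']:
    cv2.imwrite(f'pics/{n}v.png',cv2.resize(cv2.imread(f'pics/{n}.png'),(800,600),interpolation=cv2.INTER_CUBIC))
```

```text
(no output)
```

View pics/scene0v.png

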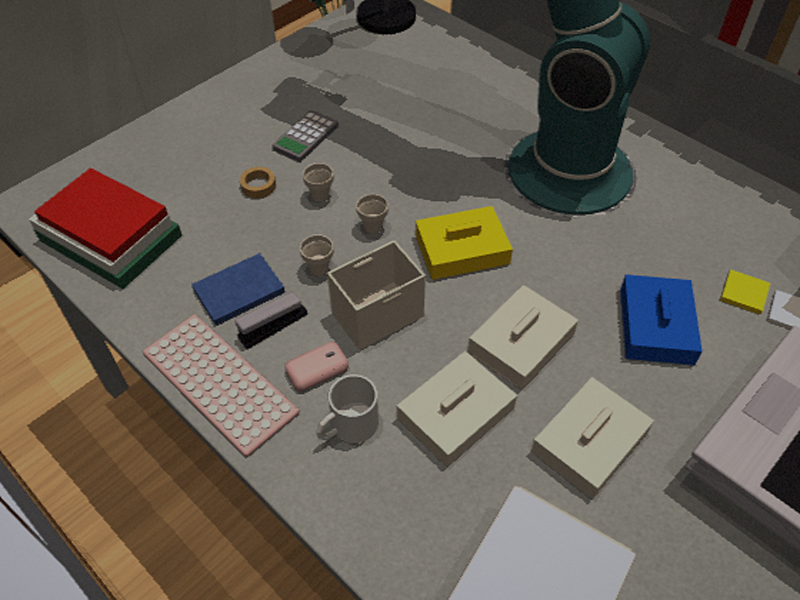

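View pics/side0v.png

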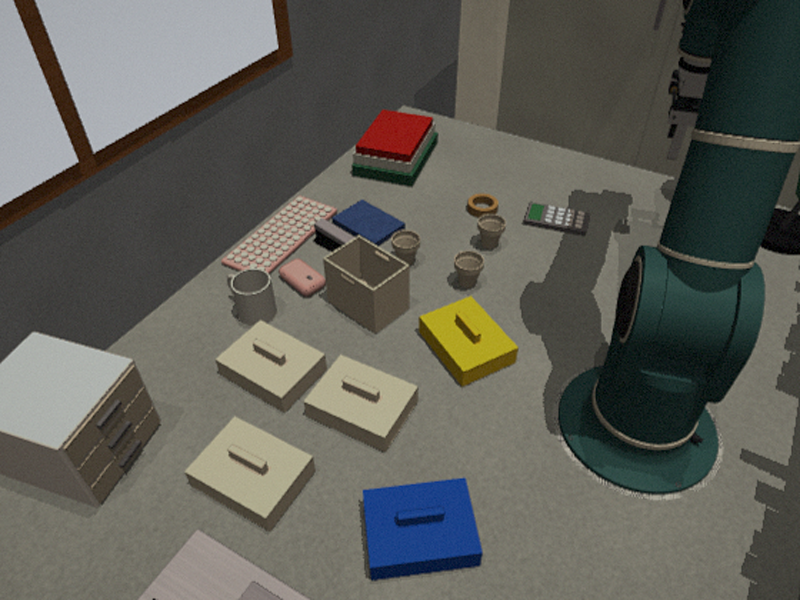

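Run:
```python
from h import *
S=load('scene0');D=load('side0')
pts={'potA':((319,172),(490,224),66),'potB':((372,203),(468,261),66),'potC':((317,244),(405,239),66),
'boxrim':((377,279),(366,268),120),
'lidN':((525,321),(361,386),71),'lidM':((457,394),(268,349),71),'lidF':((596,424),(247,456),71),
'mug':((353,392),(251,280),90),'yellow':((464,229),(468,325),71)}
for k,(a,b,z) in pts.items():
    print(k,pix(S,a[0]*.7,a[1]*.7,z)[:2].round(),pix(D,b[0]*.7,b[1]*.7,z)[:2].round())
# box rim corners & lid corners
for k,l,z in [('box',[(329,284),(393,245),(425,289),(360,330)],120)]:
    print(k,[tuple(pix(S,u*.7,v*.7,z)[:2].round()) for u,v in l])
for k,l,z in [('box',[(327,272),(359,239),(409,268),(376,305)],120)]:
    print(k,[tuple(pix(D,u*.7,v*.7,z)[:2].round()) for u,v in l])
# handle ends
for k,l in [('N',[(511,336),(540,310)]),('M',[(442,408),(474,384)]),('F',[(583,440),(611,411)])]:
    p=[pix(S,u*.7,v*.7,71)[:2] for u,v in l]; e=p[1]-p[0]; print(k,np.degrees(np.arctan2(e[1],e[0])),np.hypot(*e))
for k,l in [('N',[(343,378),(380,394)]),('M',[(252,340),(286,360)]),('F',[(229,448),(267,469)])]:
    p=[pix(D,u*.7,v*.7,71)[:2] for u,v in l]; e=p[1]-p[0]; print(k,np.degrees(np.arctan2(e[1],e[0])),np.hypot(*e))
s=ctrl.get_state(); M=R.from_rotvec(s['tool_rot']).as_matrix(); print(M.round(3)); 
W=load('wrist0'); print('cam in tool',M.T@(np.array(W['xyz'])-s['ee_pos']), (M.T@Rm(W)).round(3))
```

```text
potA [ 434. -339.] [ 436. -332.]
potB [ 422. -194.] [ 423. -189.]
potC [ 574. -192.] [ 578. -188.]
boxrim [585. -14.] [565. -10.]
lidN [444. 213.] [437. 213.]
lidM [640. 225.] [632. 225.]
lidF [527. 422.] [518. 421.]
mug [764. 108.] [766. 106.]
yellow [351. -11.] [339. -13.]
box [(np.float64(652.0), np.float64(-67.0)), (np.float64(508.0), np.float64(-50.0)), (np.float64(543.0), np.float64(62.0)), (np.float64(683.0), np.float64(43.0))]
box [(np.float64(625.0), np.float64(38.0)), (np.float64(627.0), np.float64(-81.0)), (np.float64(491.0), np.float64(-52.0)), (np.float64(493.0), np.float64(70.0))]
N 178.86370054055797 80.36049849464645
M 173.67856518360622 71.26162702824188
F 178.43404282311207 74.34705683790438
N -178.4133638164217 75.04217345863468
M 174.64416416423046 85.73979894048516
F -179.9420736754235 76.89262169696002
[[-0.976 -0.     0.219]
 [-0.219  0.001 -0.976]
 [ 0.    -1.    -0.001]]
cam in tool [ -80.70278508 -154.66191868   -0.40238193] [[-0.001  0.961  0.275]
 [-0.    -0.275  0.961]
 [ 1.     0.001  0.001]]
```

```bash
cat >> h.py <<'E'
import json
def cur():
    s=ctrl.get_state(); M=R.from_rotvec(s['tool_rot']).as_matrix(); return np.array(s['ee_pos']),np.degrees(np.arctan2(M[1,2],M[0,2])),s
def rows(x,y,z,th,n=None,g=-1,p=None,t=None,level=False,step=45):
    """rows from current (or p,t) to target; th = world angle of tool z (jaw axis)"""
    if p is None:
        p,t,s=cur()
    d=np.array([x,y,z])-p; dt=(th-t+180)%360-180
    n=n or int(max(np.ceil(np.linalg.norm(d)/step),np.ceil(abs(dt)/10.5),1))
    out=[];pc=p.copy();a=t
    for i in range(n):
        c,s_=np.cos(np.radians(a)),np.sin(np.radians(a)); w=p+d*(i+1)/n-pc
        X=np.array([s_,-c,0]);Z=np.array([c,s_,0]); o=np.round([w@X/1e3,-w[2]/1e3,w@Z/1e3],4)+0.
        pc=pc+1e3*(o[0]*X+o[2]*Z+o[1]*np.array([0,0,-1])); r=round(-dt/n,2)
        a-=r; out.append(dict(offset=[float(v) for v in o],angular=[0,r+0.,0],gripper=g))
    print(json.dumps(out).replace('"offset"','"offset"')); return np.array([x,y,z],float),th
def stat():
    p,t,s=cur(); M=R.from_rotvec(s['tool_rot']).as_matrix()
    print('t',round(s['t'],2),'p',p.round(1),'th',round(t,2),'tilt',(M[2,0].round(4),M[2,2].round(4)),'F',np.round(s['force'],1),'open',round(s['opening'],1))
E
python3 -c "
from h import *
rows(500,-160,330,0,n=13)"
```

```text
[{"offset": [-0.0348, -0.0077, -0.0276], "angular": [0, -5.95, 0], "gripper": -1}, {"offset": [-0.0375, -0.0077, -0.0239], "angular": [0, -5.95, 0], "gripper": -1}, {"offset": [-0.0398, -0.0077, -0.0198], "angular": [0, -5.95, 0], "gripper": -1}, {"offset": [-0.0417, -0.0077, -0.0156], "angular": [0, -5.95, 0], "gripper": -1}, {"offset": [-0.043, -0.0077, -0.0113], "angular": [0, -5.95, 0], "gripper": -1}, {"offset": [-0.0439, -0.0077, -0.0067], "angular": [0, -5.95, 0], "gripper": -1}, {"offset": [-0.0444, -0.0077, -0.0021], "angular": [0, -5.95, 0], "gripper": -1}, {"offset": [-0.0444, -0.0076, 0.0025], "angular": [0, -5.95, 0], "gripper": -1}, {"offset": [-0.0439, -0.0077, 0.0071], "angular": [0, -5.95, 0], "gripper": -1}, {"offset": [-0.0429, -0.0077, 0.0116], "angular": [0, -5.95, 0], "gripper": -1}, {"offset": [-0.0415, -0.0077, 0.016], "angular": [0, -5.95, 0], "gripper": -1}, {"offset": [-0.0396, -0.0077, 0.0202], "angular": [0, -5.95, 0], "gripper": -1}, {"offset": [-0.0373, -0.0077, 0.0242], "angular": [0, -5.95, 0], "gripper": -1}]
```

Call:
apply_moves(motion=[{"offset": [-0.035,-0.008,-0.028],"angular": [0,-6,0],"gripper": -1},{"offset": [-0.038,-0.008,-0.024],"angular": [0,-6,0],"gripper": -1},{"offset": [-0.04,-0.008,-0.02],"angular": [0,-6,0],"gripper": -1},{"offset": [-0.042,-0.008,-0.016],"angular": [0,-6,0],"gripper": -1},{"offset": [-0.043,-0.008,-0.011],"angular": [0,-6,0],"gripper": -1},{"offset": [-0.044,-0.008,-0.007],"angular": [0,-6,0],"gripper": -1},{"offset": [-0.044,-0.008,-0.002],"angular": [0,-6,0],"gripper": -1},{"offset": [-0.044,-0.008,0.003],"angular": [0,-6,0],"gripper": -1},{"offset": [-0.044,-0.008,0.007],"angular": [0,-6,0],"gripper": -1},{"offset": [-0.043,-0.008,0.012],"angular": [0,-6,0],"gripper": -1},{"offset": [-0.042,-0.008,0.016],"angular": [0,-6,0],"gripper": -1},{"offset": [-0.04,-0.008,0.02],"angular": [0,-6,0],"gripper": -1},{"offset": [-0.037,-0.007,0.024],"angular": [0,-5.3,0],"gripper": -1},{"offset": [0,0,0],"gripper": -1},{"offset": [0,0,0],"gripper": -1}])

```text
schema error: expected keys offset, angular, gripper
```

Run:
```python
from h import *
stat(); d=shot('wrist','w1'); print(d['xyz'])
cv2.imwrite('pics/w1v.png',cv2.resize(cv2.imread('pics/w1.png'),(800,600),interpolation=cv2.INTER_CUBIC))
```

```text
t 0.15 p [ 136.8 -609.6  230. ] th -77.35 tilt (np.float64(0.0001), np.float64(-0.0009)) F [0.2 1.  0.7] open 94.2
[ 215.51494064 -591.68297343  384.71905368]
```

View pics/w1v.png

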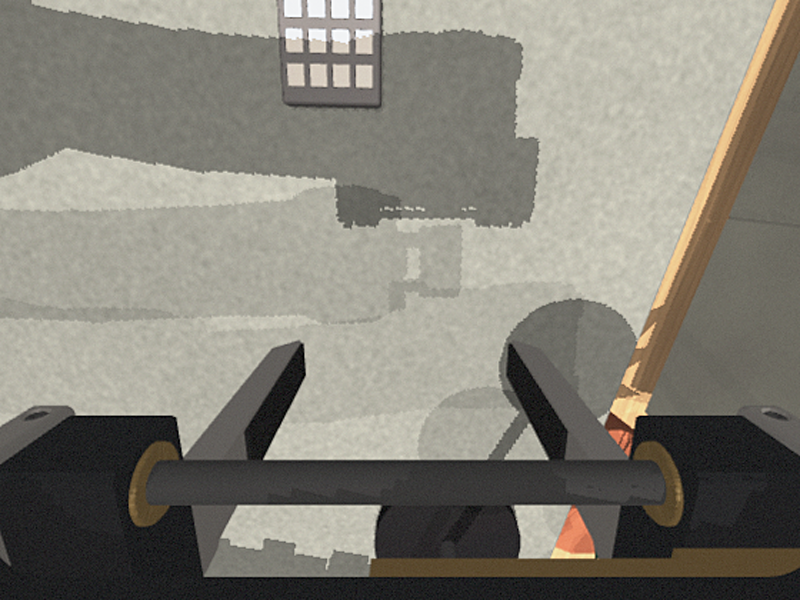

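```bash
python3 -c "
from h import *
rows(500,-340,330,0,n=13)"
```

```text
[{"offset": [-0.0318, -0.0077, -0.0141], "angular": [0, -5.95, 0], "gripper": -1}, {"offset": [-0.0331, -0.0077, -0.0108], "angular": [0, -5.95, 0], "gripper": -1}, {"offset": [-0.034, -0.0077, -0.0072], "angular": [0, -5.95, 0], "gripper": -1}, {"offset": [-0.0346, -0.0076, -0.0037], "angular": [0, -5.95, 0], "gripper": -1}, {"offset": [-0.0348, -0.0077, -0.0001], "angular": [0, -5.95, 0], "gripper": -1}, {"offset": [-0.0346, -0.0077, 0.0035], "angular": [0, -5.95, 0], "gripper": -1}, {"offset": [-0.0341, -0.0077, 0.0071], "angular": [0, -5.95, 0], "gripper": -1}, {"offset": [-0.0331, -0.0077, 0.0106], "angular": [0, -5.95, 0], "gripper": -1}, {"offset": [-0.0319, -0.0077, 0.014], "angular": [0, -5.95, 0], "gripper": -1}, {"offset": [-0.0302, -0.0077, 0.0172], "angular": [0, -5.95, 0], "gripper": -1}, {"offset": [-0.0284, -0.0076, 0.0202], "angular": [0, -5.95, 0], "gripper": -1}, {"offset": [-0.026, -0.0077, 0.0231], "angular": [0, -5.95, 0], "gripper": -1}, {"offset": [-0.0235, -0.0077, 0.0256], "angular": [0, -5.95, 0], "gripper": -1}]
```

Call:
apply_moves(motion=[{"offset": [-0.032,-0.008,-0.014],"angular": [0,-6,0],"gripper": -1},{"offset": [-0.033,-0.008,-0.011],"angular": [0,-6,0],"gripper": -1},{"offset": [-0.034,-0.008,-0.007],"angular": [0,-6,0],"gripper": -1},{"offset": [-0.035,-0.008,-0.004],"angular": [0,-6,0],"gripper": -1},{"offset": [-0.035,-0.008,0],"angular": [0,-6,0],"gripper": -1},{"offset": [-0.035,-0.008,0.004],"angular": [0,-6,0],"gripper": -1},{"offset": [-0.034,-0.008,0.007],"angular": [0,-6,0],"gripper": -1},{"offset": [-0.033,-0.008,0.011],"angular": [0,-6,0],"gripper": -1},{"offset": [-0.032,-0.008,0.014],"angular": [0,-6,0],"gripper": -1},{"offset": [-0.03,-0.008,0.017],"angular": [0,-6,0],"gripper": -1},{"offset": [-0.028,-0.008,0.02],"angular": [0,-6,0],"gripper": -1},{"offset": [-0.026,-0.008,0.023],"angular": [0,-6,0],"gripper": -1},{"offset": [-0.023,-0.007,0.026],"angular": [0,-5.3,0],"gripper": -1},{"offset": [0,0,0],"angular": [0,0,0],"gripper": -1},{"offset": [0,0,0],"angular": [0,0,0],"gripper": -1}])

```text
t: 2.08
ee_pos: [499.7, -339.2, 333.2]
tool_rot: [-1.209, 1.21, -1.209]
force: [-0.4, -0.1, -0.1]
opening: 94.0
```

Run:
```python
from h import *
stat(); d=shot('wrist','w2'); print(d['xyz'])
cv2.imwrite('pics/w2v.png',cv2.resize(cv2.imread('pics/w2.png'),(800,600),interpolation=cv2.INTER_CUBIC))
```

```text
t 2.08 p [ 499.7 -339.2  333.2] th -0.01 tilt (np.float64(-0.0001), np.float64(-0.0005)) F [-0.4 -0.1 -0.1] open 94.0
[ 499.95199229 -258.27075528  488.00895707]
```

View pics/w2v.png

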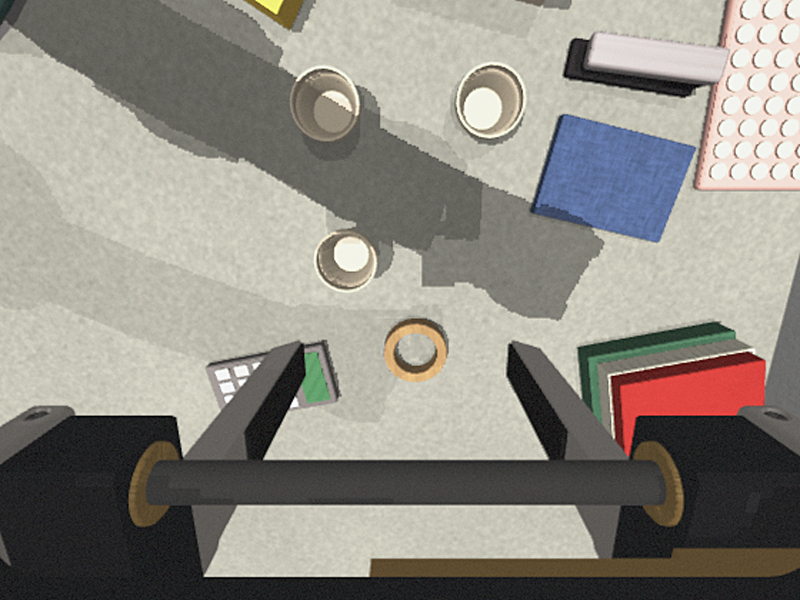

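Run:
```python
from h import *
W=load('w2')
for k,u,v,r in [('B',325,103,35),('C',491,100,35),('A',346,260,31)]:
    p=pix(W,u*.7,v*.7,66); q=pix(W,(u+r)*.7,v*.7,66); print(k,p.round(1),'rad',(q-p)[0].round(1))
print('tape',pix(W,416*.7,350*.7,24))
rows(578,-190,200,0)
```

```text
B [ 425.5 -191.1   66. ] rad 32.4
C [ 579.  -188.3   66. ] rad 32.3
A [ 439.3 -338.3   66. ] rad 31.7
tape [ 512.88980593 -455.23037316   24.        ]
[{"offset": [-0.0299, 0.0267, 0.0157], "angular": [0, -0.01, 0], "gripper": -1}, {"offset": [-0.03, 0.0266, 0.0157], "angular": [0, -0.01, 0], "gripper": -1}, {"offset": [-0.0299, 0.0267, 0.0157], "angular": [0, -0.01, 0], "gripper": -1}, {"offset": [-0.0299, 0.0266, 0.0157], "angular": [0, -0.01, 0], "gripper": -1}, {"offset": [-0.0299, 0.0267, 0.0157], "angular": [0, -0.01, 0], "gripper": -1}]
```

Call:
apply_moves(motion=[{"offset": [-0.036,0,0.012],"angular": [0,0,0],"gripper": -1},{"offset": [-0.036,0,0.012],"angular": [0,0,0],"gripper": -1},{"offset": [-0.036,0,0.012],"angular": [0,0,0],"gripper": -1},{"offset": [-0.036,0,0.012],"angular": [0,0,0],"gripper": -1},{"offset": [-0.036,0,0.012],"angular": [0,0,0],"gripper": -1},{"offset": [0,0,0],"angular": [0,0,0],"gripper": -1},{"offset": [0,0,0],"angular": [0,0,0],"gripper": -1}])

```text
t: 3.0
ee_pos: [559.4, -160.5, 333.4]
tool_rot: [-1.209, 1.211, -1.211]
force: [1.1, -1.0, -0.7]
opening: 94.1
```

Run:
```python
from h import *
stat(); d=shot('wrist','w3'); print(d['xyz'])
cv2.imwrite('pics/w3v.png',cv2.resize(cv2.imread('pics/w3.png')[:300],(800,429),interpolation=cv2.INTER_CUBIC))
```

```text
t 3.0 p [ 559.4 -160.5  333.4] th -0.12 tilt (np.float64(0.0004), np.float64(-0.0004)) F [ 1.1 -1.  -0.7] open 94.1
[559.7774732  -79.51583262 488.04630244]
```

View pics/w3v.png

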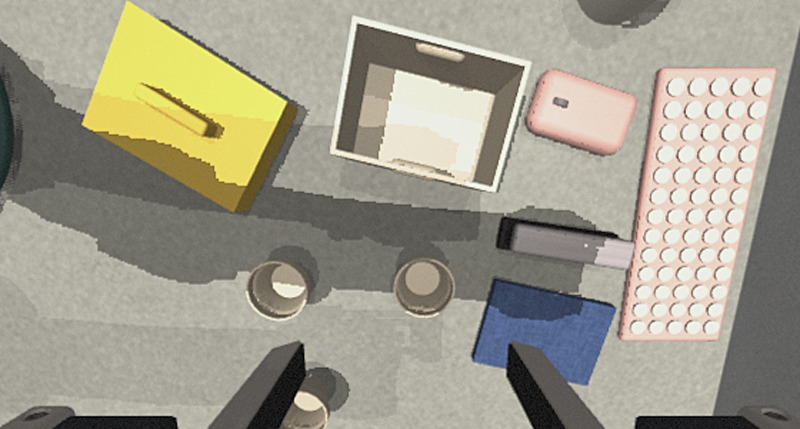

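Run:
```python
from h import *
W=load('w3')
c=np.array([pix(W,u*.7,v*.7,120)[:2] for u,v in [(354,17),(531,62),(496,191),(331,154)]]); print(c.round(1),c.mean(0).round(1))
for i in range(4):
    e=c[(i+1)%4]-c[i]; print(np.hypot(*e).round(1),np.degrees(np.arctan2(e[1],e[0])).round(1))
for k,u,v in [('B',278,290),('C',424,287)]: print(k,pix(W,u*.7,v*.7,66).round(1))
S=load('scene0');D=load('side0')
for P in c: print(proj(S,[*P,120])/.7,proj(D,[*P,120])/.7)
rows(578,-190,200,0)
```

```text
[[520.5  39.5]
 [658.8   8.5]
 [637.1 -89.9]
 [497.9 -59.9]] [578.6 -25.5]
141.7 -12.6
100.7 -102.5
142.3 167.8
101.9 77.2
B [ 426.8 -191.3   66. ]
C [ 579.1 -188.2   66. ]
[424.31521202 274.88309885] [371.79555703 290.41556444]
[356.12497144 310.03763917] [321.59813608 258.28248129]
[326.5267566  272.45391466] [357.1558158  235.36221245]
[393.12126087 239.33161951] [407.81624629 264.72441046]
[{"offset": [0.0073, 0.0333, 0.0047], "angular": [0, -0.04, 0], "gripper": -1}, {"offset": [0.0073, 0.0334, 0.0047], "angular": [0, -0.04, 0], "gripper": -1}, {"offset": [0.0073, 0.0333, 0.0046], "angular": [0, -0.04, 0], "gripper": -1}, {"offset": [0.0073, 0.0333, 0.0047], "angular": [0, -0.04, 0], "gripper": -1}]
```

Run:
```python
from h import *
c=np.array([[520.5,39.5],[658.8,8.5],[637.1,-89.9],[497.9,-59.9]]); o=[]
for n in ['scene0','side0']:
    d=load(n); im=cv2.imread(f'pics/{n}.png'); q=np.array([proj(d,[*P,120]) for P in c]); m=q.mean(0).astype(int)
    x0,y0=m[0]-50,m[1]-55
    k=cv2.resize(im[y0:y0+110,x0:x0+100],(400,440),interpolation=cv2.INTER_CUBIC)
    for p in q: cv2.circle(k,tuple(((p-[x0,y0]+.5)*4).astype(int)),3,(0,0,255),-1)
    o.append(k)
cv2.imwrite('pics/ov.png',np.hstack(o))
```

```text
(no output)
```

View pics/ov.png

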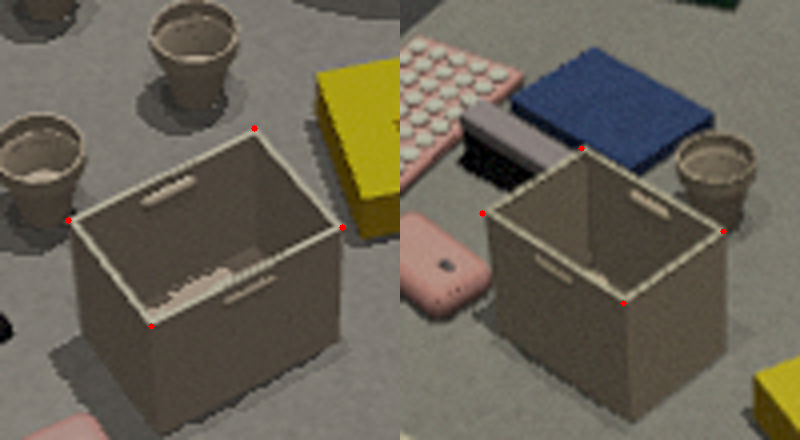

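Run:
```python
from h import *
p,t=rows(579,-188,150,-12.4,n=6)
rows(579,-188,70,-12.4,n=4,p=p,t=t)
```

```text
[{"offset": [0.0045, 0.0306, 0.0033], "angular": [0, 2.04, 0], "gripper": -1}, {"offset": [0.0044, 0.0305, 0.0034], "angular": [0, 2.04, 0], "gripper": -1}, {"offset": [0.0043, 0.0306, 0.0036], "angular": [0, 2.04, 0], "gripper": -1}, {"offset": [0.0042, 0.0305, 0.0038], "angular": [0, 2.04, 0], "gripper": -1}, {"offset": [0.004, 0.0306, 0.0039], "angular": [0, 2.04, 0], "gripper": -1}, {"offset": [0.0039, 0.0305, 0.004], "angular": [0, 2.04, 0], "gripper": -1}]
[{"offset": [0.0, 0.02, 0.0], "angular": [0, 0.0, 0], "gripper": -1}, {"offset": [0.0, 0.02, 0.0], "angular": [0, 0.0, 0], "gripper": -1}, {"offset": [0.0, 0.02, 0.0], "angular": [0, 0.0, 0], "gripper": -1}, {"offset": [0.0, 0.02, 0.0], "angular": [0, 0.0, 0], "gripper": -1}]
```

Call:
apply_moves(motion=[{"offset": [0.0045,0.0305,0.0033],"angular": [0,2.04,0],"gripper": -1},{"offset": [0.0044,0.0305,0.0034],"angular": [0,2.04,0],"gripper": -1},{"offset": [0.0043,0.0305,0.0036],"angular": [0,2.04,0],"gripper": -1},{"offset": [0.0042,0.0305,0.0038],"angular": [0,2.04,0],"gripper": -1},{"offset": [0.004,0.0305,0.0039],"angular": [0,2.04,0],"gripper": -1},{"offset": [0.0039,0.0305,0.004],"angular": [0,2.04,0],"gripper": -1},{"offset": [0,0,0],"angular": [0,0,0],"gripper": -1},{"offset": [0,0.02,0],"angular": [0,0,0],"gripper": -1},{"offset": [0,0.02,0],"angular": [0,0,0],"gripper": -1},{"offset": [0,0.02,0],"angular": [0,0,0],"gripper": -1},{"offset": [0,0.02,0],"angular": [0,0,0],"gripper": -1},{"offset": [0,0,0],"angular": [0,0,0],"gripper": -1}])

```text
t: 4.55
ee_pos: [578.6, -186.1, 68.6]
tool_rot: [-1.102, 1.368, -1.363]
force: [1.4, -0.4, 0.3]
opening: 93.9
```

```bash
python3 -c "
from h import *
stat()"
```

```text
t 4.55 p [ 578.6 -186.1   68.6] th -12.27 tilt (np.float64(-0.0005), np.float64(-0.0027)) F [ 1.4 -0.4  0.3] open 93.9
```

Call:
apply_moves(motion=[{"offset": [0.002,0,0],"angular": [0,0,0],"gripper": -1},{"offset": [0,0,0],"angular": [0,0,0],"gripper": 1},{"offset": [0,0,0],"angular": [0,0,0],"gripper": 1},{"offset": [0,0,0],"angular": [0,0,0],"gripper": 1},{"offset": [0,0,0],"angular": [0,0,0],"gripper": 1},{"offset": [0,0,0],"angular": [0,0,0],"gripper": 1},{"offset": [0,-0.015,0],"angular": [0,0,0],"gripper": 1},{"offset": [0,-0.03,0],"angular": [0,0,0],"gripper": 1},{"offset": [0,-0.04,0],"angular": [0,0,0],"gripper": 1},{"offset": [0,-0.04,0],"angular": [0,0,0],"gripper": 1},{"offset": [0,-0.03,0],"angular": [0,0,0],"gripper": 1},{"offset": [0,0,0],"angular": [0,0,0],"gripper": 1}], grip_force=20)

```text
t: 6.05
ee_pos: [580.0, -188.5, 228.5]
tool_rot: [-1.098, 1.362, -1.368]
force: [0.4, -0.5, -1.6]
opening: 63.9
```

```bash
python3 -c "
from h import *
stat()
p,t=rows(578.6,-25.5,224,-12.4,n=5,g=1)
p,t=rows(578.6,-25.5,76,-12.4,n=5,g=1,p=p,t=t)"
```

```text
t 6.05 p [ 580.  -188.5  228.5] th -12.29 tilt (np.float64(0.0006), np.float64(0.0041)) F [ 0.4 -0.5 -1.6] open 63.9
[{"offset": [-0.0318, 0.0009, -0.0072], "angular": [0, 0.02, 0], "gripper": 1}, {"offset": [-0.0318, 0.0009, -0.0072], "angular": [0, 0.02, 0], "gripper": 1}, {"offset": [-0.0318, 0.0009, -0.0073], "angular": [0, 0.02, 0], "gripper": 1}, {"offset": [-0.0318, 0.0009, -0.0072], "angular": [0, 0.02, 0], "gripper": 1}, {"offset": [-0.0318, 0.0009, -0.0073], "angular": [0, 0.02, 0], "gripper": 1}]
[{"offset": [0.0, 0.0296, 0.0], "angular": [0, 0.0, 0], "gripper": 1}, {"offset": [0.0, 0.0296, 0.0], "angular": [0, 0.0, 0], "gripper": 1}, {"offset": [0.0, 0.0296, 0.0], "angular": [0, 0.0, 0], "gripper": 1}, {"offset": [0.0, 0.0296, 0.0], "angular": [0, 0.0, 0], "gripper": 1}, {"offset": [0.0, 0.0296, 0.0], "angular": [0, 0.0, 0], "gripper": 1}]
```

Call:
apply_moves(motion=[{"offset": [-0.032,0,-0.007],"angular": [0,0,0],"gripper": 1},{"offset": [-0.032,0,-0.007],"angular": [0,0,0],"gripper": 1},{"offset": [-0.032,0,-0.007],"angular": [0,0,0],"gripper": 1},{"offset": [-0.032,0,-0.007],"angular": [0,0,0],"gripper": 1},{"offset": [-0.032,0,-0.007],"angular": [0,0,0],"gripper": 1},{"offset": [0,0,0],"angular": [0,0,0],"gripper": 1},{"offset": [0,0.03,0],"angular": [0,0,0],"gripper": 1},{"offset": [0,0.03,0],"angular": [0,0,0],"gripper": 1},{"offset": [0,0,0],"angular": [0,0,0],"gripper": 1}])

```text
t: 7.18
ee_pos: [577.6, -25.4, 163.5]
tool_rot: [-1.103, 1.369, -1.364]
force: [-0.8, 0.1, -0.8]
opening: 63.8
```

```bash
python3 -c "
from h import *
stat()"
```

```text
t 7.17 p [577.6 -25.4 163.5] th -12.32 tilt (np.float64(0.0006), np.float64(-0.0041)) F [-0.8  0.1 -0.8] open 63.8
```

Call:
apply_moves(motion=[{"offset": [0,0.03,0],"angular": [0,0,0],"gripper": 1},{"offset": [0,0.03,0],"angular": [0,0,0],"gripper": 1},{"offset": [0,0.022,0],"angular": [0,0,0],"gripper": 1},{"offset": [0,0.004,0],"angular": [0,0,0],"gripper": 1},{"offset": [0,0.003,0],"angular": [0,0,0],"gripper": 1},{"offset": [0,0,0],"angular": [0,0,0],"gripper": 1}])

```text
t: 7.92
ee_pos: [579.4, -24.8, 77.4]
tool_rot: [-1.099, 1.365, -1.366]
force: [0.1, -0.5, -0.9]
opening: 64.0
```

```bash
python3 -c "
from h import *
stat()"
```

```text
t 7.92 p [579.4 -24.8  77.4] th -12.3 tilt (np.float64(-0.0001), np.float64(0.0011)) F [ 0.1 -0.5 -0.9] open 64.0
```

Call:
apply_moves(motion=[{"offset": [0,0.002,0],"angular": [0,0,0],"gripper": 1},{"offset": [0,0.002,0],"angular": [0,0,0],"gripper": 1},{"offset": [0,0,0],"angular": [0,0,0],"gripper": 1},{"offset": [0,0,0],"angular": [0,0,0],"gripper": -0.6},{"offset": [0,0,0],"angular": [0,0,0],"gripper": -0.6},{"offset": [0,0,0],"angular": [0,0,0],"gripper": -0.6}])

```text
t: 8.68
ee_pos: [578.9, -24.6, 72.4]
tool_rot: [-1.1, 1.366, -1.365]
force: [0.4, -0.5, -0.1]
opening: 75.2
```

```bash
python3 -c "
from h import *
stat()
p,t=rows(578.6,-25.5,200,-12.4,n=4)
p,t=rows(426.5,-191.5,180,-12.4,n=7,p=p,t=t)
rows(426.5,-191.5,75,-12.4,n=4,p=p,t=t)
"
```

```text
t 8.68 p [578.9 -24.6  72.4] th -12.29 tilt (np.float64(-0.0001), np.float64(-0.0001)) F [ 0.4 -0.5 -0.1] open 75.2
[{"offset": [0.0002, -0.0319, 0.0], "angular": [0, 0.03, 0], "gripper": -1}, {"offset": [0.0003, -0.0319, -0.0001], "angular": [0, 0.03, 0], "gripper": -1}, {"offset": [0.0002, -0.0319, 0.0], "angular": [0, 0.03, 0], "gripper": -1}, {"offset": [0.0002, -0.0319, 0.0], "angular": [0, 0.03, 0], "gripper": -1}]
[{"offset": [0.0278, 0.0029, -0.0161], "angular": [0, 0.0, 0], "gripper": -1}, {"offset": [0.0279, 0.0028, -0.0162], "angular": [0, 0.0, 0], "gripper": -1}, {"offset": [0.0278, 0.0029, -0.0161], "angular": [0, 0.0, 0], "gripper": -1}, {"offset": [0.0278, 0.0028, -0.0161], "angular": [0, 0.0, 0], "gripper": -1}, {"offset": [0.0278, 0.0029, -0.0161], "angular": [0, 0.0, 0], "gripper": -1}, {"offset": [0.0279, 0.0028, -0.0162], "angular": [0, 0.0, 0], "gripper": -1}, {"offset": [0.0278, 0.0029, -0.0161], "angular": [0, 0.0, 0], "gripper": -1}]
[{"offset": [0.0, 0.0262, 0.0], "angular": [0, 0.0, 0], "gripper": -1}, {"offset": [0.0, 0.0263, 0.0], "angular": [0, 0.0, 0], "gripper": -1}, {"offset": [0.0, 0.0263, 0.0], "angular": [0, 0.0, 0], "gripper": -1}, {"offset": [0.0, 0.0262, 0.0], "angular": [0, 0.0, 0], "gripper": -1}]
```

Call:
apply_moves(motion=[{"offset": [0,-0.03,0],"angular": [0,0,0],"gripper": -0.6},{"offset": [0,-0.04,0],"angular": [0,0,0],"gripper": -0.6},{"offset": [0,-0.04,0],"angular": [0,0,0],"gripper": -0.6},{"offset": [0.03,-0.035,-0.015],"angular": [0,0,0],"gripper": -1},{"offset": [0.03,-0.035,-0.015],"angular": [0,0,0],"gripper": -1},{"offset": [0.03,-0.03,-0.015],"angular": [0,0,0],"gripper": -1},{"offset": [0.03,-0.03,-0.015],"angular": [0,0,0],"gripper": -1},{"offset": [0,0,0],"angular": [0,0,0],"gripper": -1},{"offset": [0,0,0],"angular": [0,0,0],"gripper": -1}])

```text
t: 9.8
ee_pos: [494.8, -128.7, 312.0]
tool_rot: [-1.1, 1.366, -1.365]
force: [0.3, -0.2, 0.0]
opening: 94.0
```

Run:
```python
from h import *
stat(); d=shot('wrist','w4')
cv2.imwrite('pics/w4v.png',cv2.resize(cv2.imread('pics/w4.png')[:300],(800,429),interpolation=cv2.INTER_CUBIC))
for P in [(578.6,-25.5,70),(426.5,-191.3,66),(439.3,-338.3,66)]: print((proj(d,P)/.7).round())
```

```text
t 9.8 p [ 494.8 -128.7  312. ] th -12.28 tilt (np.float64(-0.0002), np.float64(-0.0004)) F [ 0.3 -0.2  0. ] open 94.0
[473. 135.]
[353. 338.]
[396. 456.]
```

View pics/w4v.png

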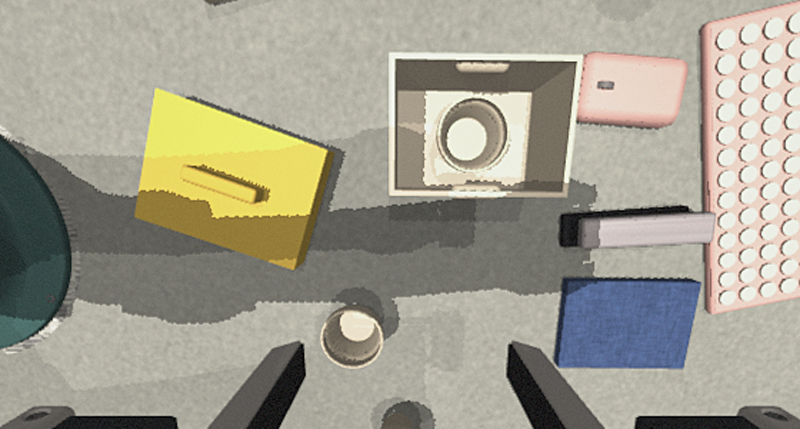

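Run:
```python
from h import *
p,t=rows(426.5,-191.3,160,-12.4,n=5)
rows(426.5,-191.3,75,-12.4,n=3,p=p,t=t)
```

```text
[{"offset": [0.0152, 0.0303, -0.0107], "angular": [0, 0.03, 0], "gripper": -1}, {"offset": [0.0152, 0.0304, -0.0107], "angular": [0, 0.03, 0], "gripper": -1}, {"offset": [0.0152, 0.0303, -0.0106], "angular": [0, 0.03, 0], "gripper": -1}, {"offset": [0.0152, 0.0303, -0.0107], "angular": [0, 0.03, 0], "gripper": -1}, {"offset": [0.0153, 0.0304, -0.0107], "angular": [0, 0.03, 0], "gripper": -1}]
[{"offset": [0.0, 0.0283, 0.0], "angular": [0, 0.0, 0], "gripper": -1}, {"offset": [0.0, 0.0284, 0.0], "angular": [0, 0.0, 0], "gripper": -1}, {"offset": [0.0, 0.0283, 0.0], "angular": [0, 0.0, 0], "gripper": -1}]
```

Call:
apply_moves(motion=[{"offset": [0.0152,0.0303,-0.0107],"angular": [0,0,0],"gripper": -1},{"offset": [0.0152,0.0303,-0.0107],"angular": [0,0,0],"gripper": -1},{"offset": [0.0152,0.0303,-0.0107],"angular": [0,0,0],"gripper": -1},{"offset": [0.0152,0.0303,-0.0107],"angular": [0,0,0],"gripper": -1},{"offset": [0.0152,0.0303,-0.0107],"angular": [0,0,0],"gripper": -1},{"offset": [0,0.03,0],"angular": [0,0,0],"gripper": -1},{"offset": [0,0.03,0],"angular": [0,0,0],"gripper": -1},{"offset": [0,0.02,0],"angular": [0,0,0],"gripper": -1},{"offset": [0,0.004,0],"angular": [0,0,0],"gripper": -1},{"offset": [0,0,0],"angular": [0,0,0],"gripper": -1},{"offset": [0,0,0],"angular": [0,0,0],"gripper": -1}])

```text
t: 11.22
ee_pos: [426.8, -191.9, 77.6]
tool_rot: [-1.1, 1.364, -1.366]
force: [-0.2, 0.5, 0.5]
opening: 94.1
```

```bash
python3 -c "
from h import *
stat()"
```

```text
t 11.22 p [ 426.8 -191.9   77.6] th -12.27 tilt (np.float64(0.0002), np.float64(0.0009)) F [-0.2  0.5  0.5] open 94.1
```

Call:
apply_moves(motion=[{"offset": [0,0.003,0],"angular": [0,0,0],"gripper": -1},{"offset": [0,0,0],"angular": [0,0,0],"gripper": 1},{"offset": [0,0,0],"angular": [0,0,0],"gripper": 1},{"offset": [0,0,0],"angular": [0,0,0],"gripper": 1},{"offset": [0,0,0],"angular": [0,0,0],"gripper": 1},{"offset": [0,0,0],"angular": [0,0,0],"gripper": 1},{"offset": [0,-0.02,0],"angular": [0,0,0],"gripper": 1},{"offset": [0,-0.04,0],"angular": [0,0,0],"gripper": 1},{"offset": [0,-0.04,0],"angular": [0,0,0],"gripper": 1},{"offset": [0,-0.04,0],"angular": [0,0,0],"gripper": 1},{"offset": [0,-0.02,0],"angular": [0,0,0],"gripper": 1},{"offset": [0,0,0],"angular": [0,0,0],"gripper": 1}])

```text
t: 12.72
ee_pos: [426.8, -192.2, 234.9]
tool_rot: [-1.099, 1.363, -1.367]
force: [0.5, 0.5, -2.0]
opening: 65.4
```

```bash
python3 -c "
from h import *
stat()
p,t=rows(578.8,-25,235,-12.4,n=7,g=1)"
```

```text
t 12.72 p [ 426.8 -192.2  234.9] th -12.3 tilt (np.float64(0.0009), np.float64(0.0022)) F [ 0.5  0.5 -2. ] open 65.4
[{"offset": [-0.028, 0.0, 0.0161], "angular": [0, 0.01, 0], "gripper": 1}, {"offset": [-0.0279, 0.0, 0.0161], "angular": [0, 0.01, 0], "gripper": 1}, {"offset": [-0.028, 0.0, 0.0162], "angular": [0, 0.01, 0], "gripper": 1}, {"offset": [-0.028, 0.0, 0.0161], "angular": [0, 0.01, 0], "gripper": 1}, {"offset": [-0.028, -0.0001, 0.0161], "angular": [0, 0.01, 0], "gripper": 1}, {"offset": [-0.0279, 0.0, 0.0161], "angular": [0, 0.01, 0], "gripper": 1}, {"offset": [-0.028, 0.0, 0.0161], "angular": [0, 0.01, 0], "gripper": 1}]
```

Call:
apply_moves(motion=[{"offset": [-0.028,0,0.0161],"angular": [0,0,0],"gripper": 1},{"offset": [-0.028,0,0.0161],"angular": [0,0,0],"gripper": 1},{"offset": [-0.028,0,0.0161],"angular": [0,0,0],"gripper": 1},{"offset": [-0.028,0,0.0161],"angular": [0,0,0],"gripper": 1},{"offset": [-0.028,0,0.0161],"angular": [0,0,0],"gripper": 1},{"offset": [-0.028,0,0.0161],"angular": [0,0,0],"gripper": 1},{"offset": [-0.028,0,0.0161],"angular": [0,0,0],"gripper": 1},{"offset": [0,0,0],"angular": [0,0,0],"gripper": 1},{"offset": [0,0.035,0],"angular": [0,0,0],"gripper": 1},{"offset": [0,0.035,0],"angular": [0,0,0],"gripper": 1},{"offset": [0,0,0],"angular": [0,0,0],"gripper": 1},{"offset": [0,0,0],"angular": [0,0,0],"gripper": 1}])

```text
t: 14.22
ee_pos: [578.4, -24.6, 164.8]
tool_rot: [-1.099, 1.365, -1.366]
force: [-0.0, -0.7, -0.4]
opening: 65.3
```

```bash
python3 -c "
from h import *
stat()"
```

```text
t 14.22 p [578.4 -24.6 164.8] th -12.3 tilt (np.float64(-0.0002), np.float64(0.0005)) F [-0.  -0.7 -0.4] open 65.3
```

Call:
apply_moves(motion=[{"offset": [0,0.02,0],"angular": [0,0,0],"gripper": 1},{"offset": [0,0.02,0],"angular": [0,0,0],"gripper": 1},{"offset": [0,0.015,0],"angular": [0,0,0],"gripper": 1},{"offset": [0,0.005,0],"angular": [0,0,0],"gripper": 1},{"offset": [0,0.003,0],"angular": [0,0,0],"gripper": 1},{"offset": [0,0.002,0],"angular": [0,0,0],"gripper": 1},{"offset": [0,0,0],"angular": [0,0,0],"gripper": 1}])

```text
t: 15.1
ee_pos: [578.3, -24.5, 99.2]
tool_rot: [-1.1, 1.365, -1.366]
force: [0.9, 0.5, -2.2]
opening: 65.5
```

```bash
python3 -c "
from h import *
stat()"
```

```text
t 15.1 p [578.3 -24.5  99.2] th -12.29 tilt (np.float64(-0.0), np.float64(0.0003)) F [ 0.9  0.5 -2.2] open 65.5
```

Call:
apply_moves(motion=[{"offset": [0,0.001,0],"angular": [0,0,0],"gripper": 1},{"offset": [0,0,0],"angular": [0,0,0],"gripper": 1},{"offset": [0,0,0],"angular": [0,0,0],"gripper": -0.6},{"offset": [0,0,0],"angular": [0,0,0],"gripper": -0.6},{"offset": [0,0,0],"angular": [0,0,0],"gripper": -0.6},{"offset": [0,-0.02,0],"angular": [0,0,0],"gripper": -0.6},{"offset": [0,-0.04,0],"angular": [0,0,0],"gripper": -0.6},{"offset": [0,-0.04,0],"angular": [0,0,0],"gripper": -0.6},{"offset": [0.04,-0.03,-0.01],"angular": [0,0,0],"gripper": -1},{"offset": [0.04,-0.03,-0.01],"angular": [0,0,0],"gripper": -1},{"offset": [0.04,-0.03,-0.01],"angular": [0,0,0],"gripper": -1},{"offset": [0.04,-0.03,-0.01],"angular": [0,0,0],"gripper": -1},{"offset": [0,0,0],"angular": [0,0,0],"gripper": -1},{"offset": [0,0,0],"angular": [0,0,0],"gripper": -1}])

```text
t: 16.85
ee_pos: [505.1, -171.4, 318.4]
tool_rot: [-1.1, 1.365, -1.365]
force: [0.3, -0.1, -0.4]
opening: 93.8
```

Run:
```python
from h import *
stat(); d=shot('wrist','w5')
cv2.imwrite('pics/w5v.png',cv2.resize(cv2.imread('pics/w5.png')[:330],(800,471),interpolation=cv2.INTER_CUBIC))
for P in [(578.6,-25.5,90),(578.6,-25.5,70),(439.3,-338.3,66)]: print((proj(d,P)/.7).round())
```

```text
t 16.85 p [ 505.1 -171.4  318.4] th -12.25 tilt (np.float64(-0.0002), np.float64(0.0005)) F [ 0.3 -0.1 -0.4] open 93.8
[454.  82.]
[452.  87.]
[379. 421.]
```

View pics/w5v.png

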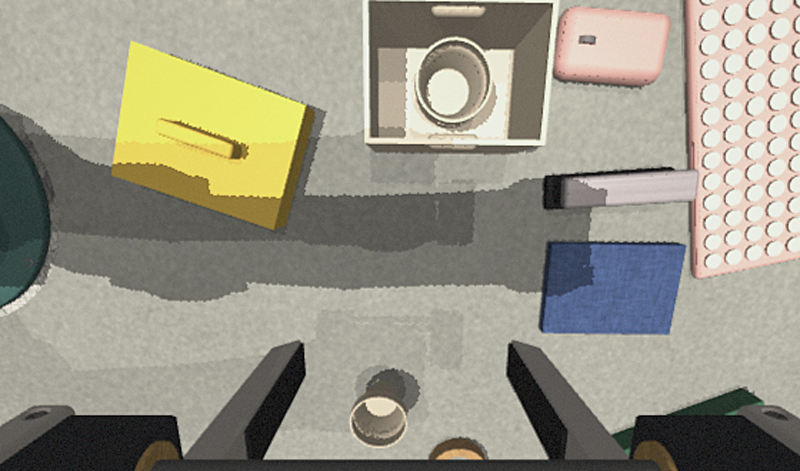

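Run:
```python
from h import *
p,t=rows(439.3,-338.3,150,-12.4,n=7)
```

```text
[{"offset": [0.0253, 0.024, -0.0041], "angular": [0, 0.03, 0], "gripper": -1}, {"offset": [0.0254, 0.024, -0.0042], "angular": [0, 0.03, 0], "gripper": -1}, {"offset": [0.0253, 0.024, -0.0041], "angular": [0, 0.03, 0], "gripper": -1}, {"offset": [0.0254, 0.024, -0.0041], "angular": [0, 0.03, 0], "gripper": -1}, {"offset": [0.0253, 0.0239, -0.0041], "angular": [0, 0.03, 0], "gripper": -1}, {"offset": [0.0254, 0.024, -0.0041], "angular": [0, 0.03, 0], "gripper": -1}, {"offset": [0.0253, 0.024, -0.004], "angular": [0, 0.03, 0], "gripper": -1}]
```

Call:
apply_moves(motion=[{"offset": [0.0253,0.024,-0.0041],"angular": [0,0,0],"gripper": -1},{"offset": [0.0253,0.024,-0.0041],"angular": [0,0,0],"gripper": -1},{"offset": [0.0253,0.024,-0.0041],"angular": [0,0,0],"gripper": -1},{"offset": [0.0253,0.024,-0.0041],"angular": [0,0,0],"gripper": -1},{"offset": [0.0253,0.024,-0.0041],"angular": [0,0,0],"gripper": -1},{"offset": [0.0253,0.024,-0.0041],"angular": [0,0,0],"gripper": -1},{"offset": [0.0253,0.024,-0.0041],"angular": [0,0,0],"gripper": -1},{"offset": [0,0.03,0],"angular": [0,0,0],"gripper": -1},{"offset": [0,0.03,0],"angular": [0,0,0],"gripper": -1},{"offset": [0,0.013,0],"angular": [0,0,0],"gripper": -1},{"offset": [0,0,0],"angular": [0,0,0],"gripper": -1},{"offset": [0,0,0],"angular": [0,0,0],"gripper": -1}])

```text
t: 18.4
ee_pos: [440.0, -339.2, 77.9]
tool_rot: [-1.1, 1.364, -1.366]
force: [-0.3, -0.3, 0.5]
opening: 94.1
```

```bash
python3 -c "
from h import *
stat()"
```

```text
t 18.4 p [ 440.  -339.2   77.9] th -12.26 tilt (np.float64(0.0004), np.float64(0.0011)) F [-0.3 -0.3  0.5] open 94.1
```

Call:
apply_moves(motion=[{"offset": [-0.001,0.003,0],"angular": [0,0,0],"gripper": -1},{"offset": [0,0,0],"angular": [0,0,0],"gripper": 1},{"offset": [0,0,0],"angular": [0,0,0],"gripper": 1},{"offset": [0,0,0],"angular": [0,0,0],"gripper": 1},{"offset": [0,0,0],"angular": [0,0,0],"gripper": 1},{"offset": [0,0,0],"angular": [0,0,0],"gripper": 1},{"offset": [0,-0.02,0],"angular": [0,0,0],"gripper": 1},{"offset": [0,-0.04,0],"angular": [0,0,0],"gripper": 1},{"offset": [0,-0.04,0],"angular": [0,0,0],"gripper": 1},{"offset": [0,-0.04,0],"angular": [0,0,0],"gripper": 1},{"offset": [0,-0.02,0],"angular": [0,0,0],"gripper": 1},{"offset": [0,0,0],"angular": [0,0,0],"gripper": 1},{"offset": [0,0,0],"angular": [0,0,0],"gripper": 1}])

```text
t: 20.02
ee_pos: [439.1, -338.0, 232.8]
tool_rot: [-1.1, 1.367, -1.364]
force: [-0.0, 0.5, -1.7]
opening: 63.9
```

```bash
python3 -c "
from h import *
stat()
p,t=rows(578.5,-25,235,-12.4,n=9,g=1)"
```

```text
t 20.02 p [ 439.1 -338.   232.8] th -12.29 tilt (np.float64(-0.0006), np.float64(-0.0013)) F [-0.   0.5 -1.7] open 63.9
[{"offset": [-0.0373, -0.0002, 0.0077], "angular": [0, 0.01, 0], "gripper": 1}, {"offset": [-0.0373, -0.0003, 0.0078], "angular": [0, 0.01, 0], "gripper": 1}, {"offset": [-0.0372, -0.0002, 0.0077], "angular": [0, 0.01, 0], "gripper": 1}, {"offset": [-0.0373, -0.0003, 0.0077], "angular": [0, 0.01, 0], "gripper": 1}, {"offset": [-0.0373, -0.0002, 0.0077], "angular": [0, 0.01, 0], "gripper": 1}, {"offset": [-0.0373, -0.0003, 0.0077], "angular": [0, 0.01, 0], "gripper": 1}, {"offset": [-0.0373, -0.0002, 0.0077], "angular": [0, 0.01, 0], "gripper": 1}, {"offset": [-0.0373, -0.0003, 0.0077], "angular": [0, 0.01, 0], "gripper": 1}, {"offset": [-0.0373, -0.0002, 0.0077], "angular": [0, 0.01, 0], "gripper": 1}]
```

Call:
apply_moves(motion=[{"offset": [-0.0373,0,0.0077],"angular": [0,0,0],"gripper": 1},{"offset": [-0.0373,0,0.0077],"angular": [0,0,0],"gripper": 1},{"offset": [-0.0373,0,0.0077],"angular": [0,0,0],"gripper": 1},{"offset": [-0.0373,0,0.0077],"angular": [0,0,0],"gripper": 1},{"offset": [-0.0373,0,0.0077],"angular": [0,0,0],"gripper": 1},{"offset": [-0.0373,0,0.0077],"angular": [0,0,0],"gripper": 1},{"offset": [-0.0373,0,0.0077],"angular": [0,0,0],"gripper": 1},{"offset": [-0.0373,0,0.0077],"angular": [0,0,0],"gripper": 1},{"offset": [-0.0373,0,0.0077],"angular": [0,0,0],"gripper": 1},{"offset": [0,0,0],"angular": [0,0,0],"gripper": 1},{"offset": [0,0.03,0],"angular": [0,0,0],"gripper": 1},{"offset": [0,0.03,0],"angular": [0,0,0],"gripper": 1},{"offset": [0,0,0],"angular": [0,0,0],"gripper": 1},{"offset": [0,0,0],"angular": [0,0,0],"gripper": 1}])

```text
t: 21.78
ee_pos: [578.8, -25.3, 174.6]
tool_rot: [-1.1, 1.366, -1.366]
force: [-0.0, 0.3, -1.2]
opening: 64.0
```

```bash
python3 -c "
from h import *
stat()"
```

```text
t 21.77 p [578.8 -25.3 174.6] th -12.31 tilt (np.float64(-0.0002), np.float64(0.0002)) F [-0.   0.3 -1.2] open 64.0
```

Call:
apply_moves(motion=[{"offset": [0,0.02,0],"angular": [0,0,0],"gripper": 1},{"offset": [0,0.02,0],"angular": [0,0,0],"gripper": 1},{"offset": [0,0.01,0],"angular": [0,0,0],"gripper": 1},{"offset": [0,0.003,0],"angular": [0,0,0],"gripper": 1},{"offset": [0,0.002,0],"angular": [0,0,0],"gripper": 1},{"offset": [0,0,0],"angular": [0,0,0],"gripper": 1},{"offset": [0,0,0],"angular": [0,0,0],"gripper": 1}])

```text
t: 22.65
ee_pos: [578.9, -25.0, 119.3]
tool_rot: [-1.1, 1.365, -1.366]
force: [0.3, -0.1, -1.2]
opening: 64.1
```

```bash
python3 -c "
from h import *
stat()"
```

```text
t 22.65 p [578.9 -25.  119.3] th -12.29 tilt (np.float64(-0.0001), np.float64(0.0006)) F [ 0.3 -0.1 -1.2] open 64.1
```

Call:
apply_moves(motion=[{"offset": [0,0.001,0],"angular": [0,0,0],"gripper": 1},{"offset": [0,0,0],"angular": [0,0,0],"gripper": 1},{"offset": [0,0,0],"angular": [0,0,0],"gripper": -0.6},{"offset": [0,0,0],"angular": [0,0,0],"gripper": -0.6},{"offset": [0,0,0],"angular": [0,0,0],"gripper": -0.6},{"offset": [0,-0.02,0],"angular": [0,0,0],"gripper": -0.6},{"offset": [0,-0.04,0],"angular": [0,0,0],"gripper": -0.6},{"offset": [0,-0.04,0],"angular": [0,0,0],"gripper": -0.6},{"offset": [0,-0.04,0],"angular": [0,0,0],"gripper": -1},{"offset": [0,-0.04,0],"angular": [0,0,0],"gripper": -1},{"offset": [-0.03,-0.04,-0.012],"angular": [0,0,0],"gripper": -1},{"offset": [-0.04,0,-0.012],"angular": [0,0,0],"gripper": -1},{"offset": [-0.04,0,-0.012],"angular": [0,0,0],"gripper": -1},{"offset": [-0.03,0,-0.012],"angular": [0,0,0],"gripper": -1},{"offset": [0,0,0],"angular": [0,0,0],"gripper": -1},{"offset": [0,0,0],"angular": [0,0,0],"gripper": -1}])

```text
t: 24.65
ee_pos: [561.6, 121.4, 338.8]
tool_rot: [-1.099, 1.365, -1.366]
force: [0.5, -0.6, 0.1]
opening: 94.1
```

Run:
```python
from h import *
stat(); d=shot('wrist','w6')
e=shot('side','s6')
im=cv2.resize(cv2.imread('pics/w6.png')[:300],(800,429),interpolation=cv2.INTER_CUBIC)
cv2.imwrite('pics/w6v.png',im)
```

```text
t 24.65 p [561.6 121.4 338.8] th -12.31 tilt (np.float64(0.0001), np.float64(0.0007)) F [ 0.5 -0.6  0.1] open 94.1
```

View pics/w6v.png

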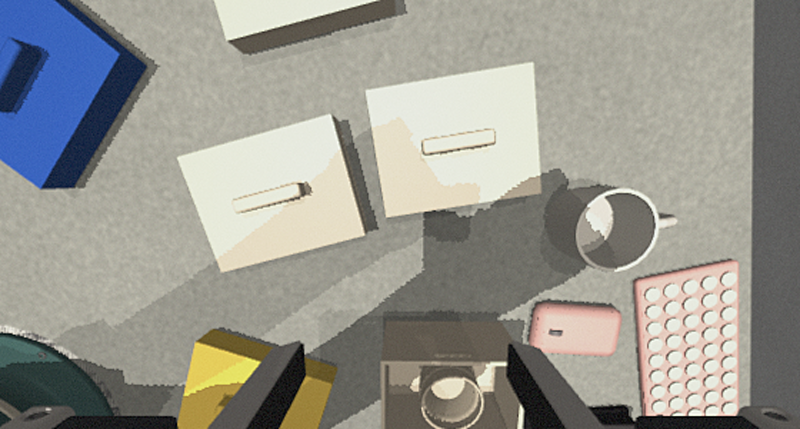

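Run:
```python
from h import *
W=load('w6')
for k,cs,h in [('N',[(178,157),(334,115),(367,234),(221,271)],[(234,207),(304,189),]),('M',[(366,91),(534,63),(540,195),(386,217)],[(421,148),(495,135)])]:
    c=np.array([pix(W,u*.7,v*.7,46)[:2] for u,v in cs]); print(k,c.mean(0).round(1))
    for i in range(4):
        e=c[(i+1)%4]-c[i]; print(np.hypot(*e).round(1),np.degrees(np.arctan2(e[1],e[0])).round(1),end=' ; ')
    c=np.array([pix(W,u*.7,v*.7,71)[:2] for u,v in h]);e=c[1]-c[0]; print('handle',c.mean(0).round(1),np.hypot(*e).round(1),np.degrees(np.arctan2(e[1],e[0])).round(1))
q=pix(W,452*.7,398*.7,110); print('stack',q)
```

```text
N [442.9 211.5]
164.7 1.6 ; 120.8 -88.0 ; 165.3 -178.2 ; 121.5 91.7 ; handle [444.3 210.9] 72.4 1.5
M [636.4 222.1]
163.5 -3.6 ; 124.0 -94.5 ; 161.9 175.8 ; 122.2 86.2 ; handle [635.2 222.8] 70.8 -2.8
stack [580.20867338 -20.73630005 110.        ]
```

Run:
```python
from h import *
p,t=rows(635.8,222.5,130,86.3,n=10)
```

```text
[{"offset": [-0.0115, 0.0208, 0.0051], "angular": [0, -9.87, 0], "gripper": -1}, {"offset": [-0.0105, 0.0209, 0.0069], "angular": [0, -9.87, 0], "gripper": -1}, {"offset": [-0.0091, 0.0208, 0.0086], "angular": [0, -9.87, 0], "gripper": -1}, {"offset": [-0.0075, 0.0208, 0.0101], "angular": [0, -9.87, 0], "gripper": -1}, {"offset": [-0.0057, 0.0209, 0.0113], "angular": [0, -9.87, 0], "gripper": -1}, {"offset": [-0.0037, 0.0208, 0.012], "angular": [0, -9.87, 0], "gripper": -1}, {"offset": [-0.0015, 0.0208, 0.0125], "angular": [0, -9.87, 0], "gripper": -1}, {"offset": [0.0006, 0.0209, 0.0125], "angular": [0, -9.87, 0], "gripper": -1}, {"offset": [0.0027, 0.0208, 0.0123], "angular": [0, -9.87, 0], "gripper": -1}, {"offset": [0.0048, 0.0209, 0.0116], "angular": [0, -9.87, 0], "gripper": -1}]
```

Call:
apply_moves(motion=[{"offset": [-0.0115,0.021,0.0051],"angular": [0,-9.87,0],"gripper": -1},{"offset": [-0.0105,0.021,0.0069],"angular": [0,-9.87,0],"gripper": -1},{"offset": [-0.0091,0.021,0.0086],"angular": [0,-9.87,0],"gripper": -1},{"offset": [-0.0075,0.021,0.0101],"angular": [0,-9.87,0],"gripper": -1},{"offset": [-0.0057,0.021,0.0113],"angular": [0,-9.87,0],"gripper": -1},{"offset": [-0.0037,0.021,0.012],"angular": [0,-9.87,0],"gripper": -0.3},{"offset": [-0.0015,0.021,0.0125],"angular": [0,-9.87,0],"gripper": -0.3},{"offset": [0.0006,0.021,0.0125],"angular": [0,-9.87,0],"gripper": -0.3},{"offset": [0.0027,0.021,0.0123],"angular": [0,-9.87,0],"gripper": -0.3},{"offset": [0.0048,0.021,0.0116],"angular": [0,-9.87,0],"gripper": -0.3},{"offset": [0,0,0],"angular": [0,0,0],"gripper": -0.3},{"offset": [0,0,0],"angular": [0,0,0],"gripper": -0.3}])

```text
t: 26.25
ee_pos: [635.6, 223.1, 128.7]
tool_rot: [-1.57, 0.053, -0.053]
force: [-0.7, 0.6, 0.2]
opening: 61.1
```

```bash
python3 -c "
from h import *
stat(); shot('side','s7')
rows(635.8,222.5,74,86.3,n=3,g=-.3)"
```

```text
t 26.25 p [635.6 223.1 128.7] th 86.13 tilt (np.float64(0.0003), np.float64(0.0001)) F [-0.7  0.6  0.2] open 61.1
[{"offset": [0.0, 0.0184, -0.0002], "angular": [0, -0.04, 0], "gripper": -0.3}, {"offset": [0.0001, 0.0183, -0.0002], "angular": [0, -0.04, 0], "gripper": -0.3}, {"offset": [0.0, 0.0184, -0.0002], "angular": [0, -0.04, 0], "gripper": -0.3}]
```

Call:
apply_moves(motion=[{"offset": [0,0.025,0],"angular": [0,0,0],"gripper": -0.3},{"offset": [0,0.02,0],"angular": [0,0,0],"gripper": -0.3},{"offset": [0,0.009,0],"angular": [0,0,0],"gripper": -0.3},{"offset": [0,0,0],"angular": [0,0,0],"gripper": -0.3},{"offset": [0,0,0],"angular": [0,0,0],"gripper": 1},{"offset": [0,0,0],"angular": [0,0,0],"gripper": 1},{"offset": [0,0,0],"angular": [0,0,0],"gripper": 1},{"offset": [0,0,0],"angular": [0,0,0],"gripper": 1},{"offset": [0,0,0],"angular": [0,0,0],"gripper": 1},{"offset": [0,0,0],"angular": [0,0,0],"gripper": 1}], grip_force=30)

```text
t: 27.55
ee_pos: [635.4, 223.8, 74.0]
tool_rot: [-1.57, 0.049, -0.049]
force: [0.2, -0.7, 1.1]
opening: 14.1
```

```bash
python3 -c "
from h import *
stat()"
```

```text
t 27.55 p [635.4 223.8  74. ] th 86.41 tilt (np.float64(0.0), np.float64(0.0001)) F [ 0.2 -0.7  1.1] open 14.1
```

Run:
```python
from h import *
p,t=rows(635.4,223.8,224,86.41,n=4,g=1)
p,t=rows(578.6,-25.5,224,77.5,n=7,g=1,p=p,t=t)
```

```text
[{"offset": [0.0, -0.0375, 0.0], "angular": [0, 0.0, 0], "gripper": 1}, {"offset": [0.0, -0.0375, 0.0], "angular": [0, 0.0, 0], "gripper": 1}, {"offset": [0.0, -0.0375, 0.0], "angular": [0, 0.0, 0], "gripper": 1}, {"offset": [0.0, -0.0375, 0.0], "angular": [0, 0.0, 0], "gripper": 1}]
[{"offset": [-0.0059, 0.0, -0.0361], "angular": [0, 1.27, 0], "gripper": 1}, {"offset": [-0.005, 0.0, -0.0361], "angular": [0, 1.27, 0], "gripper": 1}, {"offset": [-0.0043, 0.0, -0.0363], "angular": [0, 1.27, 0], "gripper": 1}, {"offset": [-0.0035, 0.0, -0.0364], "angular": [0, 1.27, 0], "gripper": 1}, {"offset": [-0.0026, 0.0, -0.0364], "angular": [0, 1.27, 0], "gripper": 1}, {"offset": [-0.0019, 0.0, -0.0365], "angular": [0, 1.27, 0], "gripper": 1}, {"offset": [-0.001, 0.0, -0.0365], "angular": [0, 1.27, 0], "gripper": 1}]
```

Call:
apply_moves(motion=[{"offset": [0,-0.03,0],"angular": [0,0,0],"gripper": 1},{"offset": [0,-0.04,0],"angular": [0,0,0],"gripper": 1},{"offset": [0,-0.04,0],"angular": [0,0,0],"gripper": 1},{"offset": [0,-0.04,0],"angular": [0,0,0],"gripper": 1},{"offset": [0,0,0],"angular": [0,0,0],"gripper": 1},{"offset": [-0.0059,0,-0.0361],"angular": [0,1.27,0],"gripper": 1},{"offset": [-0.005,0,-0.0361],"angular": [0,1.27,0],"gripper": 1},{"offset": [-0.0043,0,-0.0363],"angular": [0,1.27,0],"gripper": 1},{"offset": [-0.0035,0,-0.0364],"angular": [0,1.27,0],"gripper": 1},{"offset": [-0.0026,0,-0.0364],"angular": [0,1.27,0],"gripper": 1},{"offset": [-0.0019,0,-0.0365],"angular": [0,1.27,0],"gripper": 1},{"offset": [-0.001,0,-0.0365],"angular": [0,1.27,0],"gripper": 1},{"offset": [0,0,0],"angular": [0,0,0],"gripper": 1},{"offset": [0,0,0],"angular": [0,0,0],"gripper": 1},{"offset": [0,0,0],"angular": [0,0,0],"gripper": 1}])

```text
t: 29.42
ee_pos: [578.5, -24.3, 223.7]
tool_rot: [-1.564, 0.17, -0.169]
force: [0.6, 0.3, -1.9]
opening: 13.8
```

Run:
```python
from h import *
stat(); a=shot('side','s8'); b=shot('scene','c8')
c=np.array([[520.5,39.5],[658.8,8.5],[637.1,-89.9],[497.9,-59.9]]); o=[]
for n in ['c8','s8']:
    d=load(n); im=cv2.imread(f'pics/{n}.png'); m=proj(d,[578.6,-25.5,130]).astype(int)
    x0,y0=m[0]-65,m[1]-75
    k=cv2.resize(im[y0:y0+150,x0:x0+130],(390,450),interpolation=cv2.INTER_CUBIC)
    o.append(k)
cv2.imwrite('pics/ov8.png',np.hstack(o))
```

```text
t 29.43 p [578.5 -24.3 223.7] th 77.62 tilt (np.float64(-0.0004), np.float64(0.0005)) F [ 0.6  0.3 -1.9] open 13.8
```

View pics/ov8.png

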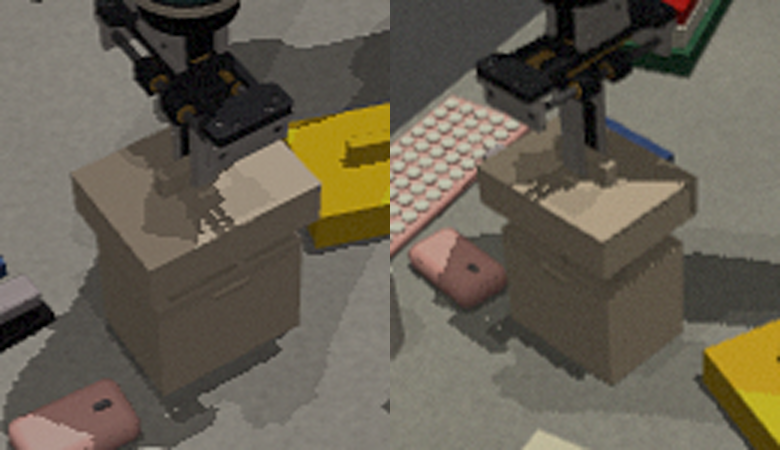

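Call:
apply_moves(motion=[{"offset": [0,0.015,-0.001],"angular": [0,0,0],"gripper": 1},{"offset": [0,0.01,0],"angular": [0,0,0],"gripper": 1},{"offset": [0,0.002,0],"angular": [0,0,0],"gripper": 1},{"offset": [0,0.002,0],"angular": [0,0,0],"gripper": 1},{"offset": [0,0.001,0],"angular": [0,0,0],"gripper": 1},{"offset": [0,0.001,0],"angular": [0,0,0],"gripper": 1},{"offset": [0,0,0],"angular": [0,0,0],"gripper": 1}])

```text
t: 30.4
ee_pos: [578.4, -26.5, 193.0]
tool_rot: [-1.564, 0.171, -0.171]
force: [0.6, -0.5, -1.8]
opening: 13.5
```

```bash
python3 -c "
from h import *
stat()"
```

```text
t 30.4 p [578.4 -26.5 193. ] th 77.52 tilt (np.float64(0.0), np.float64(0.0)) F [ 0.6 -0.5 -1.8] open 13.5
```

Call:
apply_moves(motion=[{"offset": [0,0.001,0],"angular": [0,0,0],"gripper": 1},{"offset": [0,0.001,0],"angular": [0,0,0],"gripper": 1},{"offset": [0,0.001,0],"angular": [0,0,0],"gripper": 1},{"offset": [0,0,0],"angular": [0,0,0],"gripper": 1}])

```text
t: 30.9
ee_pos: [578.1, -26.4, 189.7]
tool_rot: [-1.564, 0.171, -0.17]
force: [-2.7, 1.0, -0.7]
opening: 13.9
```

```bash
python3 -c "
from h import *
stat(); s=ctrl.get_state(); print(s['moment'])"
```

```text
t 30.9 p [578.1 -26.4 189.7] th 77.52 tilt (np.float64(-0.0007), np.float64(0.0001)) F [-2.7  1.  -0.7] open 13.9
[ 0.39972173  0.6762615  -0.16671462]
```

Call:
apply_moves(motion=[{"offset": [0,0.001,0],"angular": [0,0,0],"gripper": 1},{"offset": [0,0.001,0],"angular": [0,0,0],"gripper": 1},{"offset": [0,0,0],"angular": [0,0,0],"gripper": 1}])

```text
t: 31.28
ee_pos: [578.2, -26.5, 187.8]
tool_rot: [-1.564, 0.171, -0.171]
force: [-2.7, 2.0, -1.1]
opening: 14.2
```

```bash
python3 -c "
from h import *
stat(); s=ctrl.get_state(); print(s['moment'])"
```

```text
t 31.27 p [578.2 -26.5 187.8] th 77.52 tilt (np.float64(-0.0005), np.float64(0.0)) F [-2.7  2.  -1.1] open 14.2
[ 0.41806085  0.96670325 -0.1895988 ]
```

Call:
apply_moves(motion=[{"offset": [-0.0008,0,0.0005],"angular": [0,0,0],"gripper": 1},{"offset": [0,0.001,0],"angular": [0,0,0],"gripper": 1},{"offset": [0,0.001,0],"angular": [0,0,0],"gripper": 1},{"offset": [0,0.001,0],"angular": [0,0,0],"gripper": 1},{"offset": [0,0,0],"angular": [0,0,0],"gripper": 1}])

```text
t: 31.9
ee_pos: [577.7, -25.9, 184.9]
tool_rot: [-1.564, 0.171, -0.171]
force: [-1.4, -0.3, -2.6]
opening: 13.9
```

```bash
python3 -c "
from h import *
stat(); s=ctrl.get_state(); print(s['moment'])"
```

```text
t 31.9 p [577.7 -25.9 184.9] th 77.52 tilt (np.float64(-0.0), np.float64(0.0001)) F [-1.4 -0.3 -2.6] open 13.9
[ 0.0797964  -0.00904373  0.00836044]
```

Call:
apply_moves(motion=[{"offset": [0,0.001,0],"angular": [0,0,0],"gripper": 1},{"offset": [0,0.001,0],"angular": [0,0,0],"gripper": 1},{"offset": [0,0.001,0],"angular": [0,0,0],"gripper": 1},{"offset": [0,0.001,0],"angular": [0,0,0],"gripper": 1},{"offset": [0,0,0],"angular": [0,0,0],"gripper": 1}], grip_force=60)

```text
t: 32.52
ee_pos: [577.7, -25.6, 181.0]
tool_rot: [-1.564, 0.171, -0.171]
force: [-0.0, 1.9, -0.9]
opening: 13.6
```

```bash
python3 -c "
from h import *
stat(); s=ctrl.get_state(); print(s['moment'])"
```

```text
t 32.52 p [577.7 -25.6 181. ] th 77.53 tilt (np.float64(0.0), np.float64(0.0004)) F [-0.   1.9 -0.9] open 13.6
[ 0.56651781 -0.15691035 -0.0046911 ]
```

Lower edge ~107 mm with almost no resistance: this lid fits. Pressing on.

Call:
apply_moves(motion=[{"offset": [0,0.002,0],"angular": [0,0,0],"gripper": 1},{"offset": [0,0.002,0],"angular": [0,0,0],"gripper": 1},{"offset": [0,0.002,0],"angular": [0,0,0],"gripper": 1},{"offset": [0,0,0],"angular": [0,0,0],"gripper": 1}])

```text
t: 33.02
ee_pos: [577.8, -25.9, 174.9]
tool_rot: [-1.564, 0.171, -0.171]
force: [0.5, 1.1, -0.3]
opening: 13.5
```

```bash
python3 -c "
from h import *
stat(); s=ctrl.get_state(); print(s['moment'])"
```

```text
t 33.02 p [577.8 -25.9 174.9] th 77.52 tilt (np.float64(0.0001), np.float64(0.0002)) F [ 0.5  1.1 -0.3] open 13.5
[ 0.37587378 -0.34504365 -0.05667354]
```

Call:
apply_moves(motion=[{"offset": [0,0.002,0],"angular": [0,0,0],"gripper": 1},{"offset": [0,0.002,0],"angular": [0,0,0],"gripper": 1},{"offset": [0,0.002,0],"angular": [0,0,0],"gripper": 1},{"offset": [0,0,0],"angular": [0,0,0],"gripper": 1}])

```text
t: 33.52
ee_pos: [577.5, -26.0, 168.6]
tool_rot: [-1.564, 0.172, -0.171]
force: [0.0, 0.4, -1.8]
opening: 13.1
```

```bash
python3 -c "
from h import *
stat(); s=ctrl.get_state(); print(s['moment'])"
```

```text
t 33.52 p [577.5 -26.  168.6] th 77.52 tilt (np.float64(-0.0006), np.float64(-0.0002)) F [ 0.   0.4 -1.8] open 13.1
[ 0.18773697 -0.16465276 -0.04982757]
```

Call:
apply_moves(motion=[{"offset": [0,0.001,0],"angular": [0,0,0],"gripper": 1},{"offset": [0,0.001,0],"angular": [0,0,0],"gripper": 1},{"offset": [0,0,0],"angular": [0,0,0],"gripper": 1}])

```text
t: 33.9
ee_pos: [577.7, -25.9, 167.9]
tool_rot: [-1.565, 0.171, -0.171]
force: [-8.9, -2.3, 17.4]
opening: 13.5
```

Run:
```python
from h import *
stat()
a=shot('side','s9'); b=shot('scene','c9')
o=[]
for n in ['c9','s9']:
    d=load(n); im=cv2.imread(f'pics/{n}.png'); m=proj(d,[578.6,-25.5,100]).astype(int)
    x0,y0=m[0]-50,m[1]-60
    k=cv2.resize(im[y0:y0+120,x0:x0+100],(400,480),interpolation=cv2.INTER_CUBIC)
    for z in (94,):
      for sx in (-81.5,81.5):
       for sy in (-61.5,61.5):
        a=np.radians(-12.5); p=proj(d,[578+sx*np.cos(a)-sy*np.sin(a),-26+sx*np.sin(a)+sy*np.cos(a),z]); cv2.circle(k,tuple(((p-[x0,y0]+.5)*4).astype(int)),2,(0,0,255),-1)
    o.append(k)
cv2.imwrite('pics/ov9.png',np.hstack(o))
```

```text
t 33.9 p [577.7 -25.9 167.9] th 77.51 tilt (np.float64(0.0003), np.float64(-0.0009)) F [-8.9 -2.3 17.4] open 13.5
```

View pics/ov9.png

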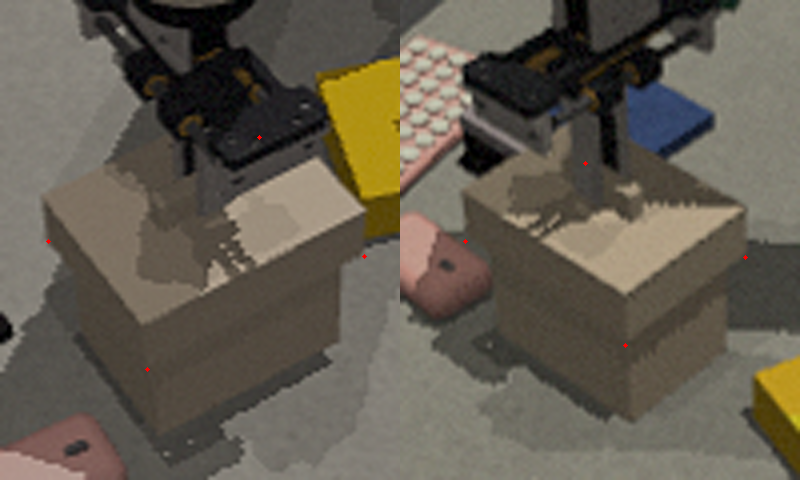

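Call:
apply_moves(motion=[{"offset": [0,0.001,0],"angular": [0,0,0],"gripper": 1},{"offset": [0,0,0],"angular": [0,0,0],"gripper": 1},{"offset": [0,-0.001,0],"angular": [0,0,0],"gripper": 1},{"offset": [0,-0.001,0],"angular": [0,0,0],"gripper": 1},{"offset": [0,0,0],"angular": [0,0,0],"gripper": -0.3},{"offset": [0,0,0],"angular": [0,0,0],"gripper": -0.3},{"offset": [0,0,0],"angular": [0,0,0],"gripper": -0.3},{"offset": [0,0,0],"angular": [0,0,0],"gripper": -0.3},{"offset": [0,-0.02,0],"angular": [0,0,0],"gripper": -0.3},{"offset": [0,-0.04,0],"angular": [0,0,0],"gripper": -0.3},{"offset": [0,-0.04,0],"angular": [0,0,0],"gripper": -0.3},{"offset": [0,-0.04,0],"angular": [0,0,0],"gripper": -0.3},{"offset": [0.04,-0.02,0],"angular": [0,0,0],"gripper": -0.3},{"offset": [0.04,0,0],"angular": [0,0,0],"gripper": -0.3},{"offset": [0.04,0,0],"angular": [0,0,0],"gripper": -0.3},{"offset": [0,0,0],"angular": [0,0,0],"gripper": -0.3},{"offset": [0,0,0],"angular": [0,0,0],"gripper": -0.3}])

```text
t: 36.12
ee_pos: [694.4, -51.1, 328.9]
tool_rot: [-1.563, 0.17, -0.171]
force: [-0.4, -1.1, -0.3]
opening: 61.1
```

Run:
```python
from h import *
stat()
for n,f in [('side','s10'),('scene','c10'),('wrist','w10')]: shot(n,f)
o=[]
for n in ['c10','s10']:
    d=load(n); im=cv2.imread(f'pics/{n}.png'); m=proj(d,[578.6,-25.5,100]).astype(int)
    x0,y0=m[0]-50,m[1]-60
    k=cv2.resize(im[y0:y0+120,x0:x0+100],(400,480),interpolation=cv2.INTER_CUBIC)
    for z in (94,140,):
      for sx in (-81.5,81.5):
       for sy in (-61.5,61.5):
        a=np.radians(-12.5); p=proj(d,[578+sx*np.cos(a)-sy*np.sin(a),-26+sx*np.sin(a)+sy*np.cos(a),z]); cv2.circle(k,tuple(((p-[x0,y0]+.5)*4).astype(int)),2,(0,0,255),-1)
    o.append(k)
cv2.imwrite('pics/ov10.png',np.hstack(o))
cv2.imwrite('pics/all10.png',np.hstack([cv2.imread('pics/s10.png'),cv2.imread('pics/w10.png')[:,:]])[:,:] if 0 else np.vstack([cv2.resize(cv2.imread('pics/s10.png'),(400,300)),cv2.resize(cv2.imread('pics/w10.png'),(400,300))]))
```

```text
t 36.12 p [694.4 -51.1 328.9] th 77.57 tilt (np.float64(0.0002), np.float64(0.0007)) F [-0.4 -1.1 -0.3] open 61.1
```

View pics/ov10.png

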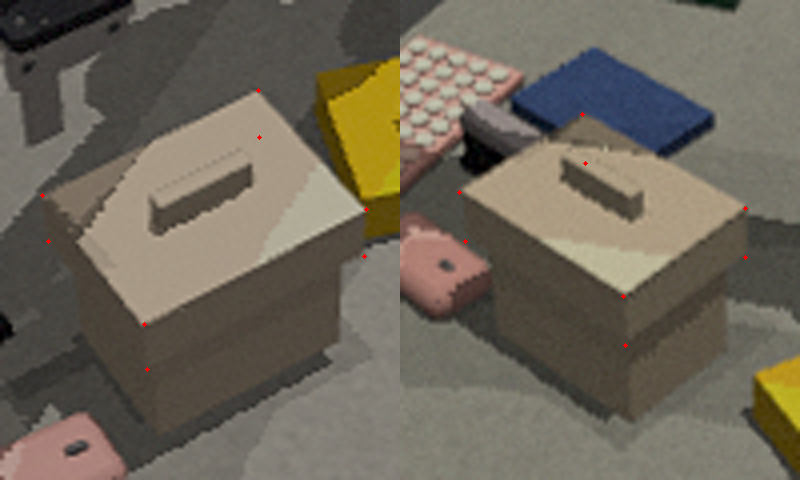

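View pics/all10.png

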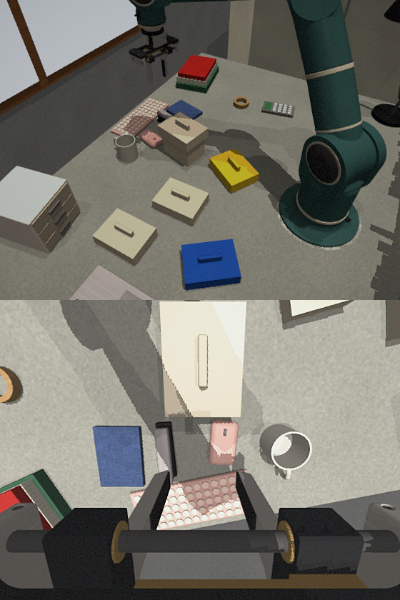

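```bash
python3 -c "
from h import *
stat(); print(ctrl.close_job())"
```

```text
t 36.27 p [694.3 -51.7 328.9] th 77.54 tilt (np.float64(0.0008), np.float64(-0.0002)) F [0.5 0.3 0.7] open 61.0
the job is handed in; nothing more can be done
None
```

I nested the three pots that were present into one stack in the box. The first lid I tried, the one nearest the mug, turned out to be the one that fits, so I pressed it home and handed the job in at about 36 s.

**Fit:** The lid slid down to its lower edge at about 107 mm with no resistance. I pressed it on to about 94 mm, where it met a firm stop of 17 N, so it reached home height.

**Snap not seen:** Force was read only at the end of each call, so the 8–16 N snap itself was never recorded. That it snapped home is inferred from the height and the stop.

**Last checks:**
- In the scene and side cameras, the lid's visible corners matched the predicted home pose to about 1 pixel.
- A wrist picture after the third pot was set down, before the lid went on, showed the stack upright in the box. The stack read within about 5 mm of the box centre, though it was partly hidden in that picture.
- The other two cream lids lay flat and untouched, and the bystanders in view looked undisturbed.
- The gripper was clear of everything.

**Disagreement:** My first box corners, read by eye off a full picture, were off by up to about 20 mm from the wrist view. I used the wrist values, and the overlay in both fixed cameras confirmed them.

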